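# Feed heat sinks through the guarded deburring unit with the push shoe

### The job

Switch the deburring unit on with the lever on its hood, then feed every loose heat sink on the bench through its low guarded mouth, pushing from behind with the toe of the push shoe, until all of them lie wholly beyond the roller housing, inside the passage. Only then draw the shoe out, switch the unit off again, and hang the push shoe by the window in its handle on the peg of the peg stand.

Things in the scene. Friction and masses are not known exactly. Their poses are not given: they have to be found in the camera images.
- deburrer: Low grey deburring unit, fixed. Origin on the bench under the middle of the mouth plane. Local -y is the feed direction (into the mouth), +y points out over the infeed plate, x across, z up. Base plate 136 wide, 5 thick, y = +125 (open infeed) to -330 mm. Steel hood top at z = 46 mm from y = 0 to -165, clear cover beyond it to a closed end wall at y = -312 mm.
- mouth (a point): Middle of the mouth's sill, on the base plate (z = 5 mm) in the mouth plane y = 0. Mouth and passage behind it: 107 mm wide, 35 mm high (z = 5 to 40), room for four sinks if fed broadside-on, each pushing those before it further in. In front of the mouth two 25 mm high guide strips flare from 107 mm apart at y = 0 to 137 mm at y = +33.
- roller (a point): Axis of the roller housing, the dark 32 mm cylinder across the hood top, 45 mm behind the mouth plane (local y = -45, spanning -29 to -61; top at z = 74 mm). Fed broadside-on, a sink's whole 50 mm depth is beyond this axis when its middle is at local y below -70 mm.
- switch (a joint): Lever switch on the hood, in rad: 0 = off, leaning to the unit's local -x; 1.0 = on, leaning to local +x (above 0.8 counts as on, below 0.2 as off). It stays where it is left and needs about 1 N at its ball. Hinge along the unit's local y at local (0, -125, 68) mm.
- switch_tip (a point): Centre of the 26 mm ball at the end of the switch lever, 70 mm from the hinge.
- shoe: Push shoe, 0.3 kg, standing on its foot. Origin under the handle on the underside; local +x to the toe, z up. Foot 50 wide, 16 high, x = -65 to +105 mm; toe bar 60 wide, front at x = +115; heel block to z = 36 at x = -65 to -35. Handle plate over the origin 14 thick (y), 60 wide (x), to z = 115 mm, with a window right through its thickness. It hangs about level from that.
- shoe_grip (a point): Middle of the solid upper part of the shoe's handle, 93 mm above the underside: grip here across the 14 mm thickness.
- shoe_hole (a point): Centre of the window in the shoe's handle, 41 mm above the underside: 34 mm wide (along x) and from z = 25 to 58 mm.
- shoe_toe (a point): Middle of the toe's front face, 115 mm ahead of the shoe's origin, 9 mm above the underside.
- peg_stand: Fixed peg stand, base 100 x 120 x 12 mm, origin at the base's underside centre. Post 20 x 30 mm at local x = +38 mm, top at z = 118 mm. From it a round 10 mm peg runs along local -x at z = 110 mm to x = -55 mm, then turns up to its end at x = -62, z = 118 mm (top of the end 123 mm).
- peg (a point): Point on the peg's axis at local x = -15 mm, z = 110 mm: the handle should hang about here.
- sink_1_mid (a point): Middle, 13 mm above its underside, of the finned block of a loose heat sink, 0.11 kg: block 60 (local x) x 50 (local y) x 26 mm high; 4 mm thick flanges lengthen it to 93 mm along local x. Grip it across the 50 mm. Best fed broadside-on, its local x across the unit. May be absent.
- sink_2_mid (a point): Middle, 13 mm above its underside, of the finned block of a loose heat sink, 0.11 kg: block 60 (local x) x 50 (local y) x 26 mm high; 4 mm thick flanges lengthen it to 93 mm along local x. Grip it across the 50 mm. Best fed broadside-on, its local x across the unit. May be absent.
- sink_3_mid (a point): Middle, 13 mm above its underside, of the finned block of a loose heat sink, 0.11 kg: block 60 (local x) x 50 (local y) x 26 mm high; 4 mm thick flanges lengthen it to 93 mm along local x. Grip it across the 50 mm. Best fed broadside-on, its local x across the unit. May be absent.
- sink_4_mid (a point): Middle, 13 mm above its underside, of the finned block of a loose heat sink, 0.11 kg: block 60 (local x) x 50 (local y) x 26 mm high; 4 mm thick flanges lengthen it to 93 mm along local x. Grip it across the 50 mm. Best fed broadside-on, its local x across the unit. May be absent.

How it is judged:
On the way, in this order (a step that is already met when the one before it is completed fails the run):
1. The switch is on while every sink is still outside the mouth (value of joint switch above 0.8 rad and (y of sink_1_mid in the frame of deburrer above -0.01 m or x of sink_1_mid in the frame of deburrer above 0.06 m or x of sink_1_mid in the frame of deburrer below -0.06 m) and (y of sink_2_mid in the frame of deburrer above -0.01 m or x of sink_2_mid in the frame of deburrer above 0.06 m or x of sink_2_mid in the frame of deburrer below -0.06 m) and (y of sink_3_mid in the frame of deburrer above -0.01 m or x of sink_3_mid in the frame of deburrer above 0.06 m or x of sink_3_mid in the frame of deburrer below -0.06 m) and (y of sink_4_mid in the frame of deburrer above -0.01 m or x of sink_4_mid in the frame of deburrer above 0.06 m or x of sink_4_mid in the frame of deburrer below -0.06 m)), for 0.2 s.
2. With the switch on and the push shoe's toe inside the mouth, all sinks are through, beyond the roller axis (value of joint switch above 0.8 rad and y of shoe_toe in the frame of deburrer below -0.02 m and z of shoe_toe in the frame of deburrer below 0.04 m and y of sink_1_mid in the frame of deburrer between -0.315 and -0.067 m and z of each of sink_1_mid, sink_2_mid, sink_3_mid, sink_4_mid in the frame of deburrer below 0.03 m and x of sink_1_mid in the frame of deburrer between -0.04 and 0.04 m and y of sink_2_mid in the frame of deburrer between -0.315 and -0.067 m and x of sink_2_mid in the frame of deburrer between -0.04 and 0.04 m and y of sink_3_mid in the frame of deburrer between -0.315 and -0.067 m and x of sink_3_mid in the frame of deburrer between -0.04 and 0.04 m and y of sink_4_mid in the frame of deburrer between -0.315 and -0.067 m and x of sink_4_mid in the frame of deburrer between -0.04 and 0.04 m), for 0.2 s.
At the end, for the whole second after the job is handed in: All sinks lie in the passage with their middles more than 67 mm behind the mouth plane; the switch is off (below 0.2 rad); the push shoe hangs at rest from the peg by the window in its handle, upright within 0.7 rad (value of joint switch below 0.2 rad and y of sink_1_mid in the frame of deburrer between -0.315 and -0.067 m and z of each of sink_1_mid, sink_2_mid, sink_3_mid, sink_4_mid in the frame of deburrer below 0.03 m and x of sink_1_mid in the frame of deburrer between -0.04 and 0.04 m and y of sink_2_mid in the frame of deburrer between -0.315 and -0.067 m and x of sink_2_mid in the frame of deburrer between -0.04 and 0.04 m and y of sink_3_mid in the frame of deburrer between -0.315 and -0.067 m and x of sink_3_mid in the frame of deburrer between -0.04 and 0.04 m and y of sink_4_mid in the frame of deburrer between -0.315 and -0.067 m and x of sink_4_mid in the frame of deburrer between -0.04 and 0.04 m and x of shoe_hole in the frame of peg_stand between -0.052 and 0.028 m and y of shoe_hole in the frame of peg_stand between -0.02 and 0.02 m and height (world z) of shoe_hole between 0.078 and 0.115 m and angle between shoe_hole's own z axis and vertical below 0.7 rad and contact force between shoe and peg_stand above 0.5 N and linear speed of shoe below 0.05 m/s); the robot touches nothing.
Of sink_1, sink_2, sink_3, sink_4 only 2 to 4 are there at a start; the rules pass over those that are not, and their reading is None.
At some moment in a run one of sink_1, sink_2, sink_3, sink_4 may be knocked a few centimetres aside while the robot is not near it.
It also fails if it takes over 210 s, if anything falls off the work surface, if the arm or the gripper's body presses on something with over 40 N, if the wrist force passes 120 N, or if a joint passes its speed limit or range.

### The arm

A 7-joint arm with a two-finger parallel gripper is mounted at the origin on a cart in front of the work surface, level with it; the furniture and walls round the work are solid. World frame = base frame: x ahead of the robot, y to its left, z up, the work surface at z = 0. Lengths are in m, angles in rad, forces in N, time in s.
With the tool pointing down it reaches from about 0.425 to 0.875 m from the base axis. Payload 4.7 kg.
Tool frame: the origin (TCP) lies midway between the tips of the shut fingers; the grasp point (between the pads) lies 19 mm behind it (tcp_to_grasp is the distance from the TCP to the grasp point, in m); z points along the fingers, y is the line along which they close (so a half turn about z gives the same grasp; the last joint's range is limited). The gripper opens to 85 mm and grips with 20 to 120 N. Pads are 22 mm wide; open, the fingers measure 114 mm over their backs; the gripper's body (76 mm by 85 mm) begins 54 mm behind the grasp point. The pads swing forward as they close: fully open they stand 13 mm farther back than shut.
Start: joints at [1.196, 0.321, -0.07, 1.45, 0.023, 1.371, -0.057], TCP at [0.246, -0.602, 0.209] pointing down, gripper open.
Joint ranges: [-2.86, 2.86], [-0.3, 2.09], [-1.38, 1.24], [0.06, 2.45], [-1.56, 4.7], [0.09, 2.05], [-2.69, 2.69]. Speed limits (rad/s): [2.57, 2.57, 3.14, 3.14, 3.14, 3.14, 3.14].

### API

Orientations are given as [roll, pitch, yaw] about the fixed x, y, z axes, in that order (R = Rz(yaw) Ry(pitch) Rx(roll)).
In Python, from rig import sense, get_image, camera_info, job_done, tcp_to_grasp gives the robot as it stands.
- The arm moves only by the tool jog_arm, never from a script. Its argument "moves" is one flat list of numbers, 7 for each row, row after row: the shift along the tool's x, y, z scaled (see below), then the turn, a rotation vector about the tool's x, y, z scaled (see below), then the opening, from -1 (shut) to 1 (fully open), so that 0 is half open. In form: [dx, dy, dz, ax, ay, az, gripper, dx, dy, dz, ax, ay, az, gripper, ...]. A call has 1 to 8 rows; each row shifts and turns the commanded pose from where the row before left it, along the tool's axes as they then stand; what a row does not reach is not made up. The controller multiplies each number of a shift by 0.3 m and each number of a turn by 360 degrees. A row lasts 1/10 s, in which the tool goes at most 50 mm and 8.59 degrees, less where a joint would pass 70% of its speed; a pose out of reach is approached as far as the arm can. A call with a number of a shift or a turn outside -1 to 1 is refused whole. A call with a gripper value outside its range is refused whole. The fingers move at their own pace and stop on an object; "grip_force" is the grip in N (left out, the last holds). Time passes only in rows, so rows that do not move let the fingers close. It gives the time, the measured TCP pose, the force, the opening and the grip force at its end, in the units of the state.
- sense(): the state, without advancing time (a new reading comes with each control period).
- get_image(name): name is "scene" or "top" or "wrist"; returns (picture, depth): 420x560x3 uint8, blue, green, red; 420x560 float32, m along the optical axis (not along the pixel's ray), 0 where there is no reading.
- camera_info(name): a dict with "mtx" (3x3 intrinsics, pixels), "k1" (the pictures are not rectified: a ray, as slopes to the right and down, at radius r is drawn at 1 + k1 r^2 times it, then the intrinsics apply), "xyz" and "rotation" of the camera in the world. Camera axes: x right, y up, looking along -z (the intrinsics and any distortion apply to the point x, -y, -z); pixel columns grow to the right and rows downward; lengths in m; the calibration is good to about 2 mm. A picture is of the moment at which its call begins: read the wrist's pose just before it. camera_info takes no time and is no camera call; for the wrist camera it gives the pose at the moment of the call.
- job_done(): hands the job in; it is judged then, once.
The state is a dict: "time_s": time; "joint_positions": joint angles; "joint_vel": joint speeds; "joint_torque": joint torques, N m; "position": TCP position; "tcp_rot": TCP orientation; "contact_force": force on the tool from outside, world axes, zero at the start; "ft_torque": the same for the moment, N m; "finger_gap": opening from 0.0 (shut) to 1.0 (fully open); "grasp_force": force on a finger pad.
Only numpy, scipy, OpenCV 4.12 (cv2) and the standard library are available. Lean on these libraries where they do the work, as an engineer would, in place of code of your own. Each camera call takes 0.05 s, during which the arm holds its last target. There are 200 camera calls.

## Working session

There is one attempt and no reset: what is moved stays moved. The work goes in short steps, Python scripts to look and compute and a tool call to move; the robot and the scene stay as the last step left them, time stands still between calls to the robot, and variables do not carry over. Pictures are saved under pics/ and viewed, at most 14 in all, crops included, and the job is handed in when it is done.

Besides the shell and the picture viewer there is one more tool, called after "Call:" as a command line: name --argument value ..., lists and objects as JSON in quotes. jog_arm: Moves the arm, as the interface text tells. Its arguments: {"type":"object","properties":{"moves":{"type":"array","items":{"type":"number","minimum":-1,"maximum":1}},"grip_force":{"type":"number"}},"required":["moves"]}

```bash
ls; mkdir -p pics; cat > h.py <<'E'
import numpy as np, cv2
from rig import *
from scipy.spatial.transform import Rotation as R
def cam(n):
    c=camera_info(n); r=np.array(c["rotation"],float)
    M=r if r.shape==(3,3) else R.from_euler('xyz',r).as_matrix()
    return np.array(c["mtx"]),c["k1"],np.array(c["xyz"]),M
def rays(ci,u,v):
    K,k,p,M=ci
    d=np.array([k,0,0,0,0.])
    q=cv2.undistortPoints(np.array([[[u,v]]],float),K,d)[0,0]
    return M@np.array([q[0],-q[1],-1.])
def atz(ci,u,v,z):
    r=rays(ci,u,v); return ci[2]+r*(z-ci[2][2])/r[2]
def cloud(ci,D):
    K,k,p,M=ci; h,w=D.shape
    uv=np.stack(np.meshgrid(np.arange(w),np.arange(h)),-1).reshape(-1,1,2).astype(float)
    q=cv2.undistortPoints(uv,K,np.array([k,0,0,0,0.])).reshape(-1,2)
    P=np.c_[q[:,0],-q[:,1],-np.ones(len(q))]*D.reshape(-1,1)
    return (P@M.T+p).reshape(h,w,3)
def px(ci,P):
    K,k,p,M=ci; c=(np.atleast_2d(P)-p)@M; s=np.c_[c[:,0]/-c[:,2],-c[:,1]/-c[:,2]]
    s=s*(1+k*(s**2).sum(1,keepdims=True)); return s*[K[0,0],K[1,1]]+[K[0,2],K[1,2]]
E
python3 - <<'E'
from h import *
for n in("top","scene"):
    im,D=get_image(n); ci=cam(n); cv2.imwrite(f"pics/{n}0.png",im); np.save(f"pics/{n}0.npy",D)
    print(n,ci[0].round(1).tolist(),ci[1],ci[2],ci[3].round(2).tolist())
s=sense();print(s, tcp_to_grasp, camera_info("top")["rotation"])
E
```

```text
pics
top [[526.3, 0.0, 286.2], [0.0, 526.3, 208.5], [0.0, 0.0, 1.0]] -0.01746653613408402 [0.37826363 0.04243144 1.36655351] [[0.02, 0.99, -0.11], [-1.0, 0.01, -0.01], [-0.01, 0.11, 0.99]]
scene [[414.7, 0.0, 281.1], [0.0, 414.7, 208.5], [0.0, 0.0, 1.0]] -0.03148909220089295 [0.02680949 0.64624828 0.977053  ] [[-0.75, 0.5, -0.43], [-0.66, -0.55, 0.51], [0.02, 0.67, 0.74]]
{'time_s': 0.1, 'joint_positions': array([ 1.19610674,  0.32175035, -0.0700356 ,  1.4515241 ,  0.02261746,
        1.37080749, -0.05687591]), 'joint_vel': array([ 0.00056564, -0.00122245,  0.0005812 , -0.00179626,  0.00124678,
       -0.00070321, -0.00069294]), 'joint_torque': array([-8.49734970e-04, -4.94876933e+01, -3.83962747e-01, -3.15211165e+01,
        1.29769044e-02,  7.38962379e-03,  1.38581080e-05]), 'position': array([ 0.24612129, -0.60105219,  0.20754608]), 'tcp_rot': array([-3.13989342e+00,  1.24807553e-04,  3.88797861e-01]), 'contact_force': array([ 0.59449536,  0.43993811, -0.98092566]), 'ft_torque': array([ 0.02505192, -0.0212844 ,  0.02795123]), 'grasp_force': 0.0, 'finger_gap': 1.0009039013035126} 0.0187 [ 0.11403601  0.01099855 -1.55528669]
```

View pics/top0.png

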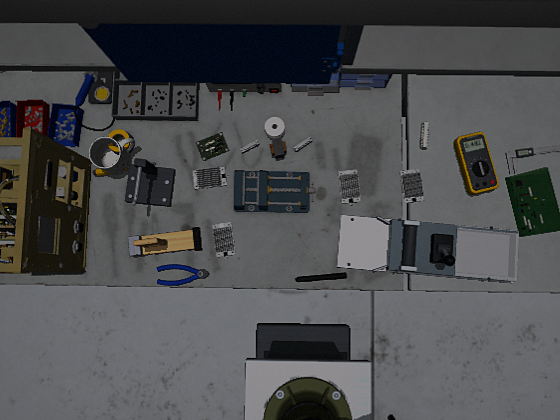

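View pics/scene0.png

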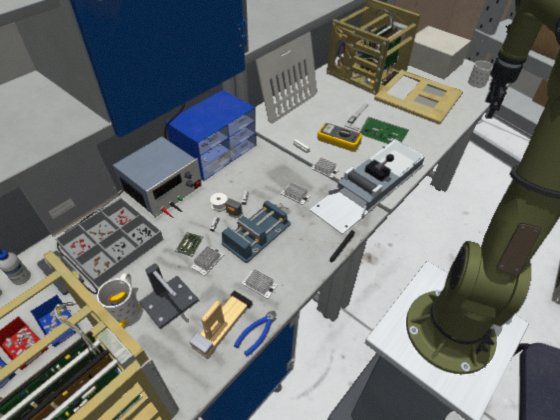

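The top view shows four sinks at about (209,178), (223,239), (348,186) and (412,185). The deburrer mouth is near (392,243) and feeds to image right (-y), with the lever ball at (448,258). The shoe is at (165,242) with its toe on the right, and the peg stand is at (150,185) with its peg pointing down (-x).

```bash
python3 - <<'E'
from h import *
im=cv2.imread("pics/top0.png"); D=np.load("pics/top0.npy"); ci=cam("top"); C=cloud(ci,D)
for u,v in [(380,240),(355,280),(209,178),(223,239),(348,186),(412,185),(448,258),(150,185),(165,240),(300,250)]: print((u,v),C[v,u].round(3))
# height map
Z=C[...,2]
# sinks
for u,v in [(209,178),(223,239),(348,186),(412,185)]:
    sub=C[v-28:v+29,u-28:u+29].reshape(-1,3)
    for lo,hi in((.016,.034),(.0025,.034)):
        m=(sub[:,2]>lo)&(sub[:,2]<hi)
        q=sub[m][:,:2].astype(np.float32)
        print((u,v),lo,len(q),np.round(cv2.minAreaRect(q*1000),1) if 0 else cv2.minAreaRect(q*1000))
a=cv2.resize(im[135:275,115:255],None,fx=4,fy=4,interpolation=cv2.INTER_CUBIC)
cv2.imwrite("pics/L.png",a)
b=cv2.resize(im[155:290,325:525],None,fx=4,fy=4,interpolation=cv2.INTER_CUBIC)
cv2.imwrite("pics/Rr.png",b)
E
```

```text
(380, 240) [ 0.455 -0.183  0.009]
(355, 280) [ 0.352 -0.12  -0.003]
(209, 178) [0.608 0.261 0.024]
(223, 239) [0.451 0.22  0.02 ]
(348, 186) [ 0.591 -0.098  0.03 ]
(412, 185) [ 0.596 -0.262  0.031]
(448, 258) [ 0.408 -0.317  0.145]
(150, 185) [0.59  0.417 0.01 ]
(165, 240) [0.446 0.366 0.035]
(300, 250) [0.427 0.022 0.003]
(209, 178) 0.016 277 ((636.427490234375, 266.211181640625), (92.06880187988281, 60.072750091552734), 8.281911849975586)
(209, 178) 0.0025 1346 ((612.2982177734375, 264.8830261230469), (149.93084716796875, 149.05865478515625), 0.6804422736167908)
(223, 239) 0.016 324 ((471.3990478515625, 235.3458709716797), (102.87232971191406, 116.03541564941406), 1.6800161600112915)
(223, 239) 0.0025 1490 ((452.5909118652344, 222.697021484375), (145.762939453125, 146.52220153808594), 1.1231250762939453)
(348, 186) 0.016 225 ((596.0580444335938, -104.18794250488281), (59.894630432128906, 43.9945182800293), 6.2637410163879395)
(348, 186) 0.0025 1520 ((596.1263427734375, -101.62220001220703), (148.81723022460938, 148.27838134765625), 0.7695595622062683)
(412, 185) 0.016 307 ((599.4949951171875, -265.8042297363281), (59.696571350097656, 42.18567657470703), 8.704519271850586)
(412, 185) 0.0025 1492 ((601.1900024414062, -268.7681884765625), (149.99203491210938, 148.80357360839844), 0.10026682913303375)
```

View pics/L.png

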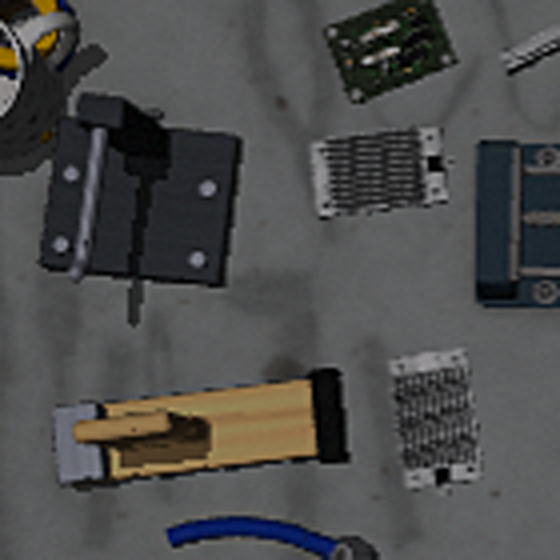

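View pics/Rr.png

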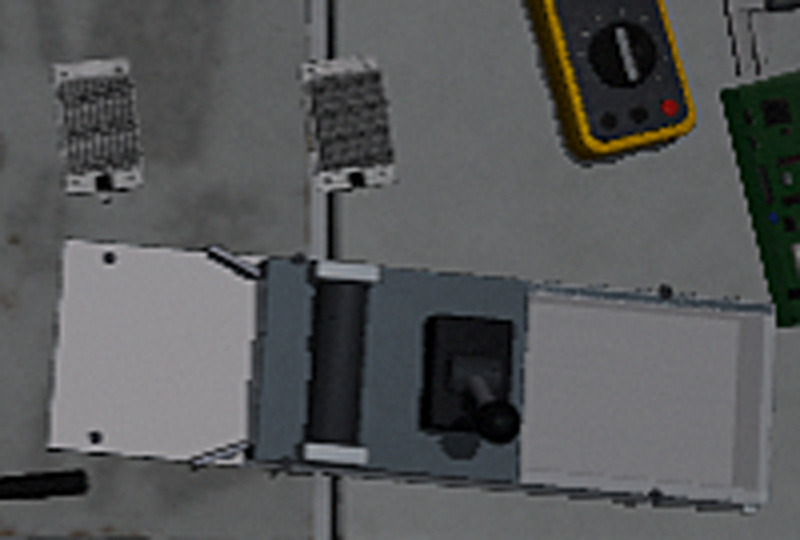

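```bash
cat > m.py <<'E'
from h import *
ci=cam("top")
L=lambda x,y,z:atz(ci,115+x/4-.375,135+y/4-.375,z)
Q=lambda x,y,z:atz(ci,325+x/4-.375,155+y/4-.375,z)
if __name__=="__main__":
    np.set_printoptions(precision=4,suppress=True)
    def rect(f,c,z):
        p=np.array([f(x,y,z)[:2] for x,y in c]); r=cv2.minAreaRect((p*1000).astype(np.float32)); m=p.mean(0)
        e=[p[1]-p[0],p[2]-p[1]]; print("mid",m,"sizes",[np.linalg.norm(p[(i+1)%4]-p[i]).round(4) for i in range(4)],"ang01 (deg)",[np.degrees(np.arctan2(*(p[j]-p[i])[::-1])).round(1) for i,j in((0,1),(3,2),(1,2),(0,3))])
    print("A");rect(L,[(312,143),(440,128),(447,203),(320,216)],.004)
    print("B");rect(L,[(390,358),(465,350),(480,480),(407,487)],.004)
    print("C");rect(Q,[(54,65),(128,60),(143,187),(68,192)],.004)
    print("D");rect(Q,[(302,62),(375,57),(396,184),(322,192)],.004)
    print("peg");rect(L,[(70,118),(241,135),(222,285),(41,268)],.012)
    print("shoe foot toe corners");
    for c in [(312,370),(342,370),(350,462),(320,460)]: print(L(*c,.017))
    print("heel",[L(*c,.036) for c in[(55,408),(60,487),(98,403),(104,480)]])
    print("handle top",[L(*c,.115) for c in [(78,422),(168,413),(168,428),(80,440)]])
    print("plate",[Q(*c,.005) for c in [(66,240),(50,448)]])
    print("hood front",[Q(*c,.046) for c in [(268,258),(250,462)]])
    print("end",[Q(*c,.046) for c in [(775,305),(765,510)]])
    print("screws plate",[Q(*c,.005) for c in [(110,258),(96,437)]])
    print("roller caps",[Q(*c,.062) for c in [(347,271),(336,455)]])
    print("ball",Q(497,420,.13))
    print("peg tip etc",[L(*c,.11) for c in [(98,130),(78,272)]])
E
python3 m.py
```

```text
A
mid [0.6126 0.2625] sizes [np.float64(0.0849), np.float64(0.0503), np.float64(0.0838), np.float64(0.049)] ang01 (deg) [np.float64(-82.5), np.float64(-83.3), np.float64(-173.1), np.float64(-171.8)]
B
mid [0.4515 0.2211] sizes [np.float64(0.0491), np.float64(0.085), np.float64(0.0474), np.float64(0.0845)] ang01 (deg) [np.float64(-83.1), np.float64(-83.7), np.float64(-171.9), np.float64(-170.7)]
C
mid [ 0.5955 -0.1041] sizes [np.float64(0.0487), np.float64(0.0845), np.float64(0.049), np.float64(0.0844)] ang01 (deg) [np.float64(-85.3), np.float64(-85.3), np.float64(-173.4), np.float64(-173.6)]
D
mid [ 0.5993 -0.2678] sizes [np.float64(0.0481), np.float64(0.0848), np.float64(0.0486), np.float64(0.0867)] ang01 (deg) [np.float64(-85.2), np.float64(-83.0), np.float64(-171.5), np.float64(-171.9)]
peg
mid [0.5902 0.4155] sizes [np.float64(0.1138), np.float64(0.0995), np.float64(0.1194), np.float64(0.1006)] ang01 (deg) [np.float64(-95.0), np.float64(-94.6), np.float64(175.1), np.float64(171.9)]
shoe foot toe corners
[0.4809 0.3    0.017 ]
[0.4812 0.2806 0.017 ]
[0.4221 0.2734 0.017 ]
[0.4231 0.2928 0.017 ]
heel [array([0.4528, 0.4594, 0.036 ]), array([0.4028, 0.4537, 0.036 ]), array([0.4564, 0.432 , 0.036 ]), array([0.4077, 0.4259, 0.036 ])]
handle top [array([0.4402, 0.4204, 0.115 ]), array([0.4464, 0.3666, 0.115 ]), array([0.4375, 0.3662, 0.115 ]), array([0.4295, 0.4187, 0.115 ])]
plate [array([ 0.52  , -0.0832,  0.005 ]), array([ 0.3855, -0.0735,  0.005 ])]
hood front [array([ 0.5062, -0.2065,  0.046 ]), array([ 0.3785, -0.1944,  0.046 ])]
end [array([ 0.4811, -0.5244,  0.046 ]), array([ 0.3534, -0.514 ,  0.046 ])]
screws plate [array([ 0.5087, -0.1118,  0.005 ]), array([ 0.393, -0.103,  0.005])]
roller caps [array([ 0.4972, -0.2524,  0.062 ]), array([ 0.3835, -0.2444,  0.062 ])]
ball [ 0.4049 -0.3236  0.13  ]
peg tip etc [array([0.6183, 0.4183, 0.11  ]), array([0.531 , 0.4263, 0.11  ])]
```

```bash
cat > plan.py <<'E'
import sys
from h import *
# unit frames: origin, yaw
DB=(np.array([.443,-.2025]),np.radians(-4.6))
def w(x,y,f=DB):
    c,s=np.cos(f[1]),np.sin(f[1]); return f[0]+[c*x-s*y,s*x+c*y]
def plan(wps,step=.04,grip=1):
    """wps: (x,y,z,yawdeg[,step]); prints rows in jog units, all waypoints from the measured pose"""
    s=sense(); p=np.array(s["position"]); Rm=R.from_euler('xyz',s["tcp_rot"]); out=[]
    for wp in wps:
        t=np.array(wp[:3]); st=wp[4] if len(wp)>4 else step
        Rt=R.from_euler('xyz',[np.pi,0,np.radians(wp[3])])
        rv=(Rm.inv()*Rt).as_rotvec(); n=max(1,int(np.ceil(max(np.linalg.norm(t-p)/st,np.degrees(np.linalg.norm(rv))/8.3))))
        p0=p.copy();R0=Rm
        for i in range(1,n+1):
            d=R0.inv().apply(p0+(t-p0)*i/n-p); r=(R0.inv()*R.identity()) 
            Rg=R0
            d=Rm.inv().apply(p0+(t-p0)*i/n-p); tr=np.round(d/.3,3); rr=np.round(rv/n/(2*np.pi),4)
            out.append([*tr,*rr]); p=p+Rm.apply(tr*.3); Rm=Rm*R.from_rotvec(rr*2*np.pi)
    print("rows",len(out))
    for i in range(0,len(out),8): print([v for r in out[i:i+8] for v in [*(float(a) for a in r),grip]])
def st():
    s=sense(); print("t",round(s["time_s"],1),s["position"].round(4),np.degrees(s["tcp_rot"]).round(1),"F",s["contact_force"].round(1),"gap",round(s["finger_gap"]*85,1),"gf",round(s["grasp_force"],1))
E
python3 - <<'E'
from plan import *
a=w(-.062,-.125); b=w(.014,-.125)
plan([(*a,.2,-4.6),(*a,.115,-4.6),(*b,.115,-4.6,.016)],grip=-1)
E
```

```text
rows 16
[0.092, -0.088, 0.003, -0.0, 0.0, 0.0093, -1, 0.087, -0.093, 0.004, -0.0, 0.0, 0.0093, -1, 0.082, -0.098, 0.003, -0.0, 0.0, 0.0093, -1, 0.075, -0.102, 0.003, -0.0, 0.0, 0.0093, -1, 0.07, -0.107, 0.003, -0.0, 0.0, 0.0093, -1, 0.063, -0.111, 0.004, -0.0, 0.0, 0.0093, -1, 0.056, -0.114, 0.003, -0.0, 0.0, 0.0093, -1, 0.05, -0.117, 0.003, -0.0, 0.0, 0.0093, -1]
[0.0, 0.0, 0.095, -0.0001, 0.0, 0.0001, -1, 0.0, 0.0, 0.094, -0.0001, 0.0, 0.0001, -1, 0.0, 0.0, 0.095, -0.0001, 0.0, 0.0001, -1, 0.051, 0.0, -0.0, 0.0, 0.0, -0.0, -1, 0.05, 0.0, -0.0, 0.0, 0.0, -0.0, -1, 0.051, 0.0, -0.0, 0.0, 0.0, -0.0, -1, 0.051, 0.0, -0.001, 0.0, 0.0, -0.0, -1, 0.051, 0.0, 0.0, 0.0, 0.0, -0.0, -1]
```

Call:
jog_arm --moves '[0.092, -0.088, 0.003, 0, 0, 0.0093, -1, 0.087, -0.093, 0.003, 0, 0, 0.0093, -1, 0.082, -0.098, 0.003, 0, 0, 0.0093, -1, 0.075, -0.102, 0.003, 0, 0, 0.0093, -1, 0.07, -0.107, 0.003, 0, 0, 0.0093, -1, 0.063, -0.111, 0.003, 0, 0, 0.0093, -1, 0.056, -0.114, 0.003, 0, 0, 0.0093, -1, 0.05, -0.117, 0.003, 0, 0, 0.0093, -1]'

```text
time_s: 0.9
position: [0.3716, -0.3209, 0.2009]
tcp_rot: [-3.141, 0.0, -0.081]
contact_force: [0.8, 0.1, -0.1]
finger_gap: -0.005
grasp_force: 0.0
```

```bash
python3 - <<'E'
from plan import *
im,D=get_image("wrist"); ci=cam("wrist"); st(); print(ci[2],ci[3].round(2).tolist())
cv2.imwrite("pics/w1.png",im); C=cloud(ci,D); np.save("pics/w1.npy",C)
np.set_printoptions(precision=1,suppress=True)
print("ball px",px(ci,[[.4,-.324,.129]]))
a=w(-.062,-.125); b=w(.014,-.125)
plan([(*a,.115,-4.6)],grip=-1)
E
```

```text
t 0.9 [ 0.3755 -0.3138  0.201 ] [-179.8   -0.    -4.3] F [ 2.5  5.1 -1. ] gap -0.3 gf 0.0
[ 0.45319226 -0.32106142  0.36687343] [[-0.07, 0.95, 0.3], [-1.0, -0.07, -0.03], [-0.0, -0.31, 0.95]]
ball px [[296.1 189.3]]
rows 3
[-0.004, 0.01, 0.096, -0.0002, -0.0, 0.0003, -1, -0.004, 0.01, 0.095, -0.0002, -0.0, 0.0003, -1, -0.004, 0.009, 0.096, -0.0002, -0.0, 0.0003, -1]
```

View pics/w1.png

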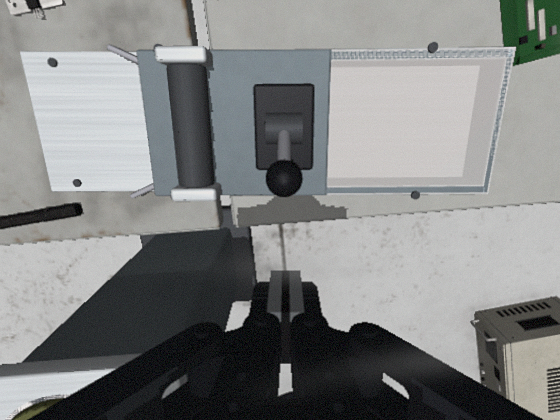

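The wrist view shows the ball at (284,179), the mouth edge at about x=150, and the closed fingers at (285,290) on the -x side of the ball.

```bash
python3 - <<'E'
from plan import *
im,D=get_image("wrist"); ci=cam("wrist"); st()
g=cv2.cvtColor(im,cv2.COLOR_BGR2GRAY)
c=cv2.HoughCircles(g[120:230,230:340],cv2.HOUGH_GRADIENT,1,50,param1=100,param2=12,minRadius=13,maxRadius=24); print(c)
u,v=c[0,0,:2]+[230,120]
print("ball",atz(ci,u,v,.129), "nominal",w(-.033,-.125))
cv2.imwrite("pics/w2.png",im)
a=w(-.062,-.125)
plan([(*a,.115,-4.6)],grip=-1)
E
```

```text
t 1.0 [ 0.3743 -0.3169  0.2012] [-179.9   -0.    -4. ] F [ 0.1 -0.6 -0.8] gap 0.4 gf 0.0
[[[65.5 62.5 18.8]]]
ball [ 0.4037687  -0.32696162  0.129     ] nominal [ 0.40008143 -0.3244508 ]
rows 3
[-0.003, 0.006, 0.096, -0.0001, -0.0, 0.0005, -1, -0.003, 0.007, 0.095, -0.0001, -0.0, 0.0005, -1, -0.003, 0.006, 0.096, -0.0001, -0.0, 0.0005, -1]
```

Call:
jog_arm --moves '[-0.01, 0.006, 0.096, 0, 0, 0.0005, -1, -0.01, 0.007, 0.095, 0, 0, 0.0005, -1, -0.003, 0.006, 0.096, 0, 0, 0.0005, -1, 0.05, 0, 0, 0, 0, 0, -1, 0.05, 0, 0, 0, 0, 0, -1, 0.05, 0, 0, 0, 0, 0, -1, 0.05, 0, 0, 0, 0, 0, -1, 0.045, 0, 0, 0, 0, 0, -1]'

```text
time_s: 1.8
position: [0.4418, -0.3371, 0.1196]
tcp_rot: [3.136, -0.007, -0.088]
contact_force: [-0.6, -1.4, 0.9]
finger_gap: 0.001
grasp_force: 0.8
```

Call:
jog_arm --moves '[0, 0, 0, 0, 0, 0, -1, 0, 0, 0, 0, 0, 0, -1]'

```text
time_s: 2.0
position: [0.4383, -0.334, 0.1159]
tcp_rot: [-3.141, -0.001, -0.087]
contact_force: [-1.0, 0.8, -0.8]
finger_gap: -0.0
grasp_force: 0.0
```

```bash
python3 - <<'E'
from plan import *
im,D=get_image("wrist"); ci=cam("wrist"); st(); s=sense()
d=s["position"][:2]-DB[0]; print("local x",d@[np.cos(DB[1]),np.sin(DB[1])])
im2,D=get_image("top"); cv2.imwrite("pics/c2.png",np.hstack([cv2.resize(im,(400,300)),cv2.resize(im2[195:285,380:500],(400,300))]))
E
```

```text
t 2.0 [ 0.4375 -0.3338  0.1154] [-180.    0.   -5.] F [-1.  -0.1 -1. ] gap -0.2 gf 0.0
local x 0.005046523956666706
```

View pics/c2.png

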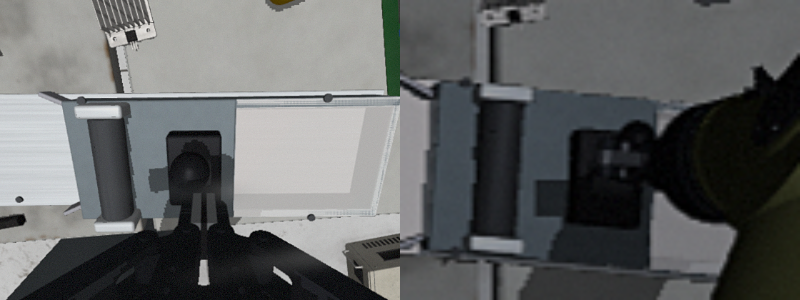

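The ball is now at +x of the fingers. I'll push another 12 mm or so to be sure it is on, while watching the force.

Call:
jog_arm --moves '[0.015, 0, 0, 0, 0, 0, -1, 0.015, 0, 0, 0, 0, 0, -1, 0.01, 0, 0, 0, 0, 0, -1, 0, 0, 0, 0, 0, 0, -1, 0, 0, 0, 0, 0, 0, -1]'

```text
time_s: 2.6
position: [0.4495, -0.3352, 0.1152]
tcp_rot: [-3.142, -0.0, -0.088]
contact_force: [0.5, -0.0, 0.4]
finger_gap: -0.004
grasp_force: 0.0
```

```bash
python3 - <<'E'
from plan import *
st()
a=w(-.03,-.125)
plan([(*a,.115,-4.6),(*a,.22,-4.6)],grip=1)
E
```

```text
t 2.6 [ 0.4495 -0.3352  0.1152] [-180.   -0.   -5.] F [ 0.5 -0.   0.4] gap -0.4 gf 0.0
rows 5
[-0.079, -0.011, 0.0, -0.0, -0.0, -0.0006, 1, -0.078, -0.011, 0.001, -0.0, -0.0, -0.0006, 1, -0.0, 0.0, -0.117, -0.0, -0.0, -0.0, 1, -0.0, 0.0, -0.117, -0.0, -0.0, -0.0, 1, -0.0, 0.0, -0.116, -0.0, -0.0, -0.0, 1]
```

Call:
jog_arm --moves '[-0.079, -0.011, 0, 0, 0, 0, -1, -0.078, -0.011, 0, 0, 0, 0, -1, 0, 0, -0.117, 0, 0, 0, 1, 0, 0, -0.117, 0, 0, 0, 1, 0, 0, -0.117, 0, 0, 0, 1, 0, 0, 0, 0, 0, 0, 1]'

```text
time_s: 3.2
position: [0.4055, -0.3263, 0.2262]
tcp_rot: [3.136, -0.008, -0.088]
contact_force: [1.0, -0.1, 0.3]
finger_gap: 0.68
grasp_force: 0.0
```

```bash
python3 - <<'E'
from plan import *
st()
plan([(.579,-.268,.22,8),(.579,-.268,.17,8)],grip=1)
im,D=get_image("wrist"); ci=cam("wrist")
g=cv2.cvtColor(im,cv2.COLOR_BGR2GRAY); cv2.imwrite("pics/w3.png",im)
for x in(-.033,.033): print(px(ci,[*w(x,-.125),.129]).round())
E
```

```text
t 3.2 [ 0.4055 -0.3263  0.2262] [179.7  -0.5  -5. ] F [ 1.  -0.1  0.3] gap 57.8 gf 0.0
rows 7
[0.112, -0.049, 0.005, 0.0002, -0.0002, -0.0073, 1, 0.114, -0.044, 0.004, 0.0002, -0.0002, -0.0073, 1, 0.115, -0.038, 0.005, 0.0002, -0.0002, -0.0073, 1, 0.118, -0.033, 0.005, 0.0002, -0.0002, -0.0073, 1, 0.119, -0.028, 0.004, 0.0002, -0.0002, -0.0073, 1, -0.0, -0.0, 0.083, 0.0, -0.0001, 0.0001, 1, -0.0, -0.0, 0.084, 0.0, -0.0001, 0.0001, 1]
[[283. 220.]]
[[282. 135.]]
```

Call:
jog_arm --moves '[0.112, -0.049, 0.005, 0, 0, -0.0073, 1, 0.114, -0.044, 0.005, 0, 0, -0.0073, 1, 0.115, -0.038, 0.005, 0, 0, -0.0073, 1, 0.118, -0.033, 0.005, 0, 0, -0.0073, 1, 0.119, -0.028, 0.005, 0, 0, -0.0073, 1, 0, 0, 0.08, 0, 0, 0, 1, 0, 0, 0.08, 0, 0, 0, 1, 0, 0, 0, 0, 0, 0, 1]'

```text
time_s: 4.05
position: [0.5736, -0.2647, 0.1595]
tcp_rot: [-3.136, 0.008, 0.142]
contact_force: [-0.6, -0.1, -1.2]
finger_gap: 1.0
grasp_force: 0.0
```

```bash
python3 - <<'E'
from plan import *
st()
im,D=get_image("wrist"); ci=cam("wrist")
cv2.imwrite("pics/w4.png",np.hstack([cv2.resize(im,(400,300)),cv2.resize(cv2.imread("pics/w3.png"),(400,300))]))
import pickle; pickle.dump(ci,open("pics/w4.pkl","wb"))
C=cloud(ci,D); m=(C[...,2]>.017)&(C[...,2]<.034)&(abs(C[...,0]-.6)<.06)&(abs(C[...,1]+.268)<.055)
print(m.sum(),cv2.minAreaRect(C[m][:,:2].astype(np.float32)*1000))
E
```

```text
t 4.0 [ 0.5736 -0.2647  0.1595] [-179.7    0.4    8.1] F [-0.6 -0.1 -1.2] gap 85.0 gf 0.0
1260 ((603.0819091796875, -267.667236328125), (60.20372772216797, 43.273780822753906), 7.902953624725342)
```

View pics/w4.png

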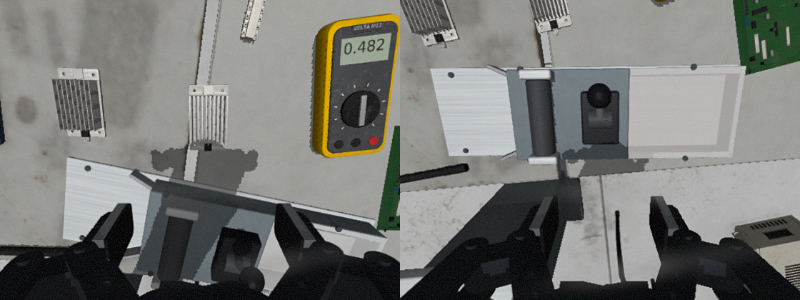

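```bash
python3 - <<'E'
from plan import *
plan([(.603,-.2677,.06,7.9),(.603,-.2677,.006,7.9,.03)],grip=1)
E
```

```text
rows 5
[0.031, 0.007, 0.113, -0.0002, 0.0003, 0.0002, 1, 0.032, 0.007, 0.114, -0.0002, 0.0003, 0.0002, 1, 0.031, 0.007, 0.113, -0.0002, 0.0003, 0.0002, 1, -0.0, 0.0, 0.09, 0.0, -0.0001, -0.0, 1, -0.001, 0.0, 0.09, 0.0, -0.0001, -0.0, 1]
```

Call:
jog_arm --moves '[0.031, 0.007, 0.113, 0, 0, 0, 1, 0.031, 0.007, 0.113, 0, 0, 0, 1, 0.031, 0.007, 0.113, 0, 0, 0, 1, 0, 0, 0.05, 0, 0, 0, 1, 0, 0, 0, 0, 0, 0, 1, 0, 0, 0, 0, 0, 0, 1, 0, 0, 0, 0, 0, 0, 1, 0, 0, 0, 0, 0, 0, 1]'

```text
time_s: 4.9
position: [0.606, -0.2692, 0.0506]
tcp_rot: [3.139, -0.003, 0.141]
contact_force: [-0.4, -0.2, 0.5]
finger_gap: 0.999
grasp_force: 0.0
```

```bash
python3 - <<'E'
from plan import *
st()
plan([(.603,-.2677,.006,7.9,.03)],grip=1)
E
```

```text
t 4.9 [ 0.606  -0.2692  0.0506] [179.9  -0.2   8.1] F [-0.4 -0.2  0.5] gap 84.9 gf 0.0
rows 2
[-0.005, -0.003, 0.074, 0.0002, -0.0002, 0.0002, 1, -0.005, -0.004, 0.075, 0.0002, -0.0002, 0.0002, 1]
```

Call:
jog_arm --moves '[-0.005, -0.003, 0.074, 0, 0, 0, 1, -0.005, -0.003, 0.074, 0, 0, 0, 1, 0, 0, 0, 0, 0, 0, 1, 0, 0, 0, 0, 0, 0, 1, 0, 0, 0, 0, 0, 0, -1, 0, 0, 0, 0, 0, 0, -1, 0, 0, 0, 0, 0, 0, -1, 0, 0, 0, 0, 0, 0, -1]' --grip_force 30

```text
time_s: 5.7
position: [0.6021, -0.2673, 0.0045]
tcp_rot: [3.141, -0.001, 0.141]
contact_force: [0.4, 0.2, 1.0]
finger_gap: 0.334
grasp_force: 0.0
```

Call:
jog_arm --moves '[0, 0, 0, 0, 0, 0, -1, 0, 0, 0, 0, 0, 0, -1, 0, 0, 0, 0, 0, 0, -1, 0, 0, 0, 0, 0, 0, -1]'

```text
time_s: 6.1
position: [0.6017, -0.2672, 0.0039]
tcp_rot: [3.142, 0.0, 0.141]
contact_force: [-0.1, 0.8, -1.2]
finger_gap: -0.001
grasp_force: 0.0
```

```bash
python3 - <<'E'
from plan import *
st()
p=sense()["position"]
a=w(0,.055)
plan([(p[0],p[1],.13,7.9),(*a,.13,-4.6),(*a,.06,-4.6)],grip=-1)
E
```

```text
t 6.1 [ 0.6017 -0.2672  0.0039] [180.    0.    8.1] F [-0.1  0.8 -1.2] gap -0.1 gf 0.0
rows 11
[-0.0, 0.0, -0.105, 0.0, 0.0, 0.0001, -1, -0.0, 0.0, -0.105, 0.0, 0.0, 0.0001, -1, -0.0, 0.0, -0.105, 0.0, 0.0, 0.0001, -1, -0.0, 0.0, -0.105, 0.0, 0.0, 0.0001, -1, -0.091, -0.093, -0.0, 0.0, 0.0, 0.007, -1, -0.095, -0.089, -0.0, 0.0, 0.0, 0.007, -1, -0.098, -0.085, -0.0, 0.0, 0.0, 0.007, -1, -0.103, -0.08, -0.0, 0.0, 0.0, 0.007, -1]
[-0.106, -0.076, -0.0, 0.0, 0.0, 0.007, -1, 0.0, -0.0, 0.116, 0.0, 0.0, -0.0001, -1, 0.0, -0.0, 0.117, 0.0, 0.0, -0.0001, -1]
```

The fingers closed on nothing, so the sink has moved. I'll open, rise and look.

Call:
jog_arm --moves '[0, 0, -0.1, 0, 0, 0, -1, 0, 0, -0.1, 0, 0, 0, -1, 0, 0, -0.1, 0, 0, 0, 1, 0, 0, -0.1, 0, 0, 0, 1, 0, 0, -0.1, 0, 0, 0, 1, 0, 0, 0, 0, 0, 0, 1, 0, 0, 0, 0, 0, 0, 1, 0, 0, 0, 0, 0, 0, 1]'

```text
time_s: 6.9
position: [0.6009, -0.2669, 0.1525]
tcp_rot: [-3.141, 0.002, 0.141]
contact_force: [0.6, 0.3, -0.4]
finger_gap: 0.994
grasp_force: 0.0
```

```bash
python3 - <<'E'
from plan import *
im,D=get_image("wrist"); ci=cam("wrist"); st()
im2,_=get_image("top")
cv2.imwrite("pics/w5.png",np.hstack([cv2.resize(im,(400,300)),cv2.resize(im2[130:280,310:510],(400,300))]))
C=cloud(ci,D);np.save("pics/w5.npy",C); print(C[::60,::80,2].round(3))
E
```

```text
t 7.0 [ 0.6008 -0.2669  0.1523] [-1.799e+02  1.000e-01  8.100e+00] F [-0.6 -0.5  0.8] gap 84.9 gf 0.0
[[-0.001 -0.001 -0.001  0.     0.     0.002  0.002]
 [ 0.001 -0.    -0.     0.     0.     0.     0.001]
 [ 0.    -0.    -0.    -0.001 -0.    -0.001  0.037]
 [ 0.001  0.023 -0.001 -0.     0.    -0.002  0.041]
 [ 0.    -0.     0.    -0.001 -0.001 -0.001  0.036]
 [ 0.001 -0.001  0.205  0.038  0.009  0.205 -0.   ]
 [ 0.001  0.233  0.222  0.075  0.062  0.213  0.232]]
```

View pics/w5.png

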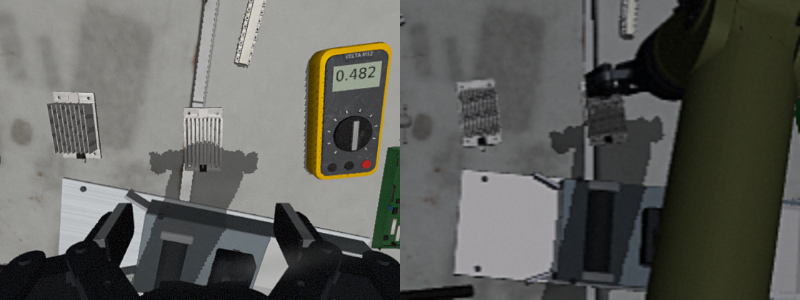

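```bash
python3 - <<'E'
from plan import *
C=np.load("pics/w5.npy")
for c in((.6,-.268),(.596,-.104)):
    m=(C[...,2]>.017)&(C[...,2]<.034)&(abs(C[...,0]-c[0])<.07)&(abs(C[...,1]-c[1])<.07)
    print(m.sum(),cv2.minAreaRect(C[m][:,:2].astype(np.float32)*1000),np.median(C[m],0))
ci=cam("wrist"); s=sense(); Rt=R.from_euler('xyz',s["tcp_rot"])
print("tcp",px(ci,s["position"]),"grasp",px(ci,s["position"]-.0187*Rt.apply([0,0,1])), "cam in tool", Rt.inv().apply(ci[2]-s["position"]))
C2=cloud(ci,get_image("wrist")[1])
m=(C2[...,2]>.13)
v,u=np.nonzero(m); print(u.min(),v.min()); 
# finger tips
for sl in (slice(0,280),slice(280,560)):
    mm=m.copy(); mm[:,:sl.start]=0; mm[:,sl.stop:]=0
    P=C2[mm]; k=np.argsort(P[:,2])[:200]; print("lowest pts tool frame",Rt.inv().apply(np.median(P[k],0)-s["position"]))
E
```

```text
1149 ((601.607666015625, -266.58648681640625), (60.05461883544922, 43.286399841308594), 8.069165229797363) [ 0.60329795 -0.26506236  0.02551767]
3775 ((597.04638671875, -103.84134674072266), (60.04079055786133, 44.49691390991211), 6.3233866691589355) [ 0.59870063 -0.10375158  0.02313982]
tcp [[283.7156993  265.09497545]] grasp [[283.57134363 281.86397297]] cam in tool [ 0.07801979  0.00068572 -0.16583099]
0 0
lowest pts tool frame [ 0.00133189 -0.04205078 -0.03956098]
lowest pts tool frame [ 0.00111009  0.04378493 -0.03968197]
```

Call:
jog_arm --moves '[0, 0, 0.12, 0, 0, 0, 1, 0, 0, 0.12, 0, 0, 0, 1, 0, 0, 0.12, 0, 0, 0, 1, 0, 0, 0.12, 0, 0, 0, 1, 0, 0, 0.014, 0, 0, 0, 1, 0, 0, 0, 0, 0, 0, 1, 0, 0, 0, 0, 0, 0, 1, 0, 0, 0, 0, 0, 0, 1]'

```text
time_s: 7.85
position: [0.6035, -0.2678, 0.0083]
tcp_rot: [3.139, -0.003, 0.141]
contact_force: [1.0, 0.3, 0.6]
finger_gap: 0.997
grasp_force: 0.0
```

Call:
jog_arm --moves '[0, 0, 0, 0, 0, 0, 0.25, 0, 0, 0, 0, 0, 0, 0.1, 0, 0, 0, 0, 0, 0, 0.0, 0, 0, 0, 0, 0, 0, 0]'

```text
time_s: 8.25
position: [0.6018, -0.2672, 0.0059]
tcp_rot: [3.141, -0.0, 0.141]
contact_force: [-0.2, 0.3, -0.6]
finger_gap: 0.505
grasp_force: 0.0
```

```bash
python3 - <<'E'
from plan import *
st(); im,D=get_image("wrist"); cv2.imwrite("pics/w6.png",im)
E
```

```text
t 8.2 [ 0.6018 -0.2672  0.0059] [180.   -0.    8.1] F [-0.2  0.3 -0.6] gap 42.9 gf 0.0
```

View pics/w6.png

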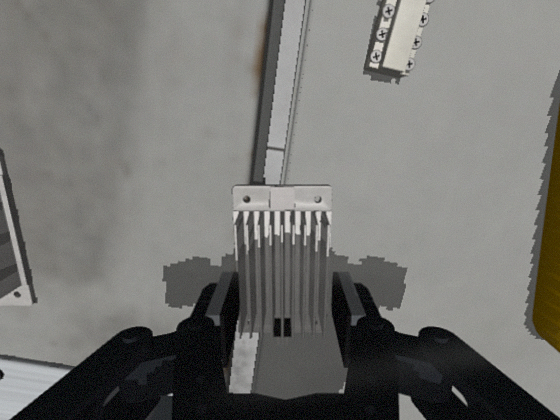

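The fingers straddle the sink at a gap of 43 mm with no contact force yet. I'll close further while watching.

Call:
jog_arm --moves '[0, 0, 0, 0, 0, 0, -0.2, 0, 0, 0, 0, 0, 0, -0.2, 0, 0, 0, 0, 0, 0, -0.2]'

```text
time_s: 8.6
position: [0.6017, -0.2672, 0.0056]
tcp_rot: [3.142, 0.0, 0.141]
contact_force: [0.0, -0.5, -0.6]
finger_gap: 0.399
grasp_force: 0.0
```

```bash
python3 - <<'E'
from plan import *
st(); im,D=get_image("wrist")
a=cv2.imread("pics/w6.png")
cv2.imwrite("pics/w7.png",np.hstack([im[150:400,130:430],a[150:400,130:430]]))
E
```

```text
t 8.6 [ 0.6017 -0.2672  0.0056] [180.    0.    8.1] F [ 0.  -0.5 -0.6] gap 33.9 gf 0.0
```

View pics/w7.png

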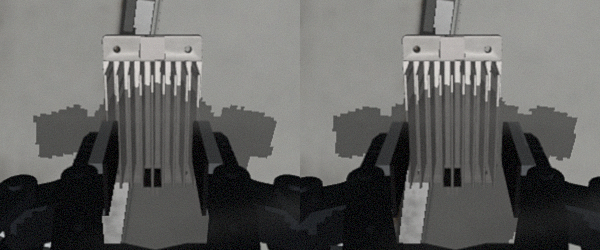

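```bash
python3 - <<'E'
from plan import *
im,D=get_image("wrist"); ci=cam("wrist"); C=cloud(ci,D); s=sense(); Rt=R.from_euler('xyz',s["tcp_rot"]); np.set_printoptions(precision=3,suppress=True,linewidth=200)
T=Rt.inv().apply((C-s["position"]).reshape(-1,3)).reshape(C.shape)
for v in (230,260,272,280,290,300,312):
    print(v,[(u,*(T[v,u]*1000).round(0).astype(int)) for u in (222,228,234,240,246,280,320,326,332,338,344)])
E
```

```text
230 [(222, np.int64(18), np.int64(-33), np.int64(5)), (228, np.int64(18), np.int64(-30), np.int64(6)), (234, np.int64(18), np.int64(-26), np.int64(5)), (240, np.int64(24), np.int64(-21), np.int64(-11)), (246, np.int64(27), np.int64(-17), np.int64(-20)), (280, np.int64(19), np.int64(-2), np.int64(1)), (320, np.int64(19), np.int64(19), np.int64(2)), (326, np.int64(25), np.int64(20), np.int64(-15)), (332, np.int64(18), np.int64(26), np.int64(6)), (338, np.int64(18), np.int64(29), np.int64(5)), (344, np.int64(18), np.int64(32), np.int64(4))]
260 [(222, np.int64(1), np.int64(-33), np.int64(4)), (228, np.int64(1), np.int64(-30), np.int64(5)), (234, np.int64(0), np.int64(-27), np.int64(6)), (240, np.int64(10), np.int64(-21), np.int64(-15)), (246, np.int64(2), np.int64(-20), np.int64(2)), (280, np.int64(3), np.int64(-2), np.int64(1)), (320, np.int64(3), np.int64(19), np.int64(1)), (326, np.int64(12), np.int64(20), np.int64(-20)), (332, np.int64(0), np.int64(26), np.int64(6)), (338, np.int64(0), np.int64(30), np.int64(6)), (344, np.int64(1), np.int64(33), np.int64(5))]
272 [(222, np.int64(-7)
[... 2049 characters left out ...]
np.int64(11), np.int64(18), np.int64(-53)), (338, np.int64(11), np.int64(20), np.int64(-53)), (344, np.int64(11), np.int64(23), np.int64(-53))]
312 [(222, np.int64(10), np.int64(-22), np.int64(-60)), (228, np.int64(11), np.int64(-19), np.int64(-61)), (234, np.int64(10), np.int64(-17), np.int64(-60)), (240, np.int64(4), np.int64(-17), np.int64(-51)), (246, np.int64(-5), np.int64(-16), np.int64(-37)), (280, np.int64(-29), np.int64(-2), np.int64(1)), (320, np.int64(-25), np.int64(19), np.int64(-5)), (326, np.int64(-3), np.int64(18), np.int64(-40)), (332, np.int64(8), np.int64(18), np.int64(-57)), (338, np.int64(10), np.int64(19), np.int64(-61)), (344, np.int64(10), np.int64(21), np.int64(-61))]
```

Depth shows the fingertips are about 29 mm behind the reported TCP at this opening, so they are above the sink. I'll open and descend carefully while watching the force.

Call:
jog_arm --moves '[0, 0, 0, 0, 0, 0, 0.6, 0, 0, 0, 0, 0, 0, 0.6, 0, 0, 0, 0, 0, 0, 0.6, 0, 0, 0, 0, 0, 0, 0.6, 0, 0, 0.02, 0, 0, 0, 0.6, 0, 0, 0.02, 0, 0, 0, 0.6, 0, 0, 0.02, 0, 0, 0, 0.6, 0, 0, 0, 0, 0, 0, 0.6]'

```text
time_s: 9.5
position: [0.6006, -0.2667, -0.0139]
tcp_rot: [-3.14, 0.002, 0.141]
contact_force: [-0.6, 0.2, -0.0]
finger_gap: 0.801
grasp_force: 0.0
```

Call:
jog_arm --moves '[0, 0, 0.015, 0, 0, 0, 0.6, 0, 0, 0.01, 0, 0, 0, 0.6, 0, 0, 0, 0, 0, 0, 0.6, 0, 0, 0, 0, 0, 0, 0.6]'

```text
time_s: 9.9
position: [0.6018, -0.2672, -0.0198]
tcp_rot: [3.141, -0.0, 0.141]
contact_force: [0.1, 0.4, 0.4]
finger_gap: 0.797
grasp_force: 0.0
```

Call:
jog_arm --moves '[0, 0, 0, 0, 0, 0, -0.2, 0, 0, 0, 0, 0, 0, -0.2, 0, 0, 0, 0, 0, 0, -0.2, 0, 0, 0, 0, 0, 0, -0.2, 0, 0, 0, 0, 0, 0, -0.2]' --grip_force 30

```text
time_s: 10.4
position: [0.6021, -0.2672, -0.0193]
tcp_rot: [3.141, -0.001, 0.141]
contact_force: [0.2, 0.7, 3.1]
finger_gap: 0.58
grasp_force: 33.2
```

```bash
python3 - <<'E'
from plan import *
st()
p=sense()["position"]
a=w(0,.052)
plan([(p[0],p[1],.08,8.1),(*a,.08,-4.6),(*a,.01,-4.6)],grip=-.3)
E
```

```text
t 10.4 [ 0.6021 -0.2672 -0.0193] [180.   -0.    8.1] F [0.2 0.7 3.1] gap 49.3 gf 33.2
rows 10
[0.0, 0.0, -0.11, 0.0, -0.0, -0.0, -0.3, 0.0, 0.0, -0.111, 0.0, -0.0, -0.0, -0.3, 0.0, 0.0, -0.11, 0.0, -0.0, -0.0, -0.3, -0.091, -0.091, -0.0, 0.0, -0.0, 0.0071, -0.3, -0.096, -0.088, -0.0, 0.0, -0.0, 0.0071, -0.3, -0.099, -0.083, -0.0, 0.0, -0.0, 0.0071, -0.3, -0.102, -0.078, -0.001, 0.0, -0.0, 0.0071, -0.3, -0.106, -0.074, 0.0, 0.0, -0.0, 0.0071, -0.3]
[-0.0, 0.0, 0.117, 0.0, -0.0001, -0.0001, -0.3, -0.001, 0.0, 0.117, 0.0, -0.0001, -0.0001, -0.3]
```

Call:
jog_arm --moves '[0, 0, -0.11, 0, 0, 0, -0.3, 0, 0, -0.11, 0, 0, 0, -0.3, 0, 0, -0.11, 0, 0, 0, -0.3, -0.091, -0.091, 0, 0, 0, 0.0071, -0.3, -0.096, -0.088, 0, 0, 0, 0.0071, -0.3, -0.099, -0.083, 0, 0, 0, 0.0071, -0.3, -0.102, -0.078, 0, 0, 0, 0.0071, -0.3, -0.106, -0.074, 0, 0, 0, 0.0071, -0.3]'

```text
time_s: 11.2
position: [0.4451, -0.1497, 0.0786]
tcp_rot: [-3.142, 0.001, -0.084]
contact_force: [0.3, 1.0, -0.3]
finger_gap: 0.578
grasp_force: 32.9
```

Call:
jog_arm --moves '[0, 0, 0.117, 0, 0, 0, -0.3, 0, 0, 0.117, 0, 0, 0, -0.3, 0, 0, 0, 0, 0, 0, -0.3, 0, 0, 0, 0, 0, 0, -0.3, 0, 0, 0, 0, 0, 0, -0.3, 0, 0, 0, 0, 0, 0, -0.3]'

```text
time_s: 11.8
position: [0.4485, -0.1512, 0.0105]
tcp_rot: [3.141, -0.003, -0.082]
contact_force: [-1.0, -0.1, -1.8]
finger_gap: 0.58
grasp_force: 32.8
```

```bash
python3 - <<'E'
from plan import *
st()
a=w(0,.052)
plan([(*a,-.012,-4.6,.02)],grip=-.3)
im,D=get_image("wrist"); cv2.imwrite("pics/w8.png",im)
E
```

```text
t 11.8 [ 0.4485 -0.1512  0.0105] [179.9  -0.2  -4.7] F [-1.  -0.1 -1.8] gap 49.3 gf 32.8
rows 2
[-0.002, -0.001, 0.038, 0.0001, -0.0002, -0.0001, -0.3, -0.003, -0.0, 0.037, 0.0001, -0.0002, -0.0001, -0.3]
```

View pics/w8.png

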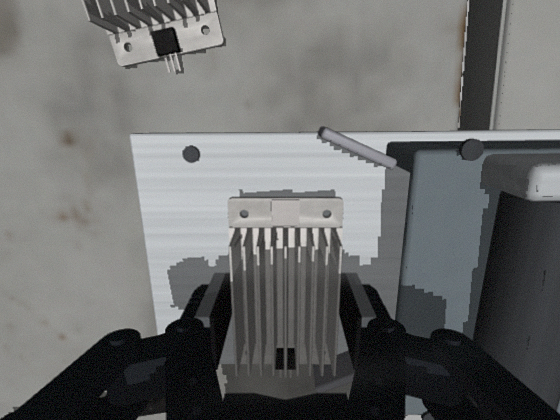

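The sink is held square over the plate. I'll lower it, release and rise.

Call:
jog_arm --moves '[-0.003, 0, 0.038, 0, 0, 0, -0.3, -0.002, 0, 0.038, 0, 0, 0, -0.3, 0, 0, 0.005, 0, 0, 0, -0.3, 0, 0, 0, 0, 0, 0, -0.3, 0, 0, 0, 0, 0, 0, -0.3, 0, 0, 0, 0, 0, 0, 0.42, 0, 0, 0, 0, 0, 0, 0.42, 0, 0, 0, 0, 0, 0, 0.42]'

```text
time_s: 12.65
position: [0.4451, -0.1503, -0.0159]
tcp_rot: [-3.141, 0.001, -0.082]
contact_force: [0.5, 0.3, 0.2]
finger_gap: 0.708
grasp_force: 0.0
```

Call:
jog_arm --moves '[0, 0, -0.05, 0, 0, 0, 0.42, 0, 0, -0.1, 0, 0, 0, 0.42, 0, 0, -0.1, 0, 0, 0, 0.42, 0, 0, -0.05, 0, 0, 0, 0.42, 0, 0, 0, 0, 0, 0, 0.7, 0, 0, 0, 0, 0, 0, 0.7]'

```text
time_s: 13.25
position: [0.4451, -0.1505, 0.0741]
tcp_rot: [3.141, 0.0, -0.082]
contact_force: [0.0, -0.5, 0.3]
finger_gap: 0.852
grasp_force: 0.0
```

```bash
python3 - <<'E'
from plan import *
st()
plan([(.595,-.1038,.08,6.3),(.597,-.1038,.03,6.3)],grip=.7)
E
```

```text
t 13.2 [ 0.4451 -0.1505  0.0741] [180.    0.   -4.7] F [ 0.  -0.5  0.3] gap 72.5 gf 0.0
rows 6
[0.121, -0.049, -0.005, 0.0, 0.0, -0.0076, 0.7, 0.124, -0.043, -0.005, 0.0, 0.0, -0.0076, 0.7, 0.125, -0.037, -0.005, 0.0, 0.0, -0.0076, 0.7, 0.127, -0.031, -0.005, 0.0, 0.0, -0.0076, 0.7, 0.003, 0.0, 0.083, 0.0, 0.0, -0.0001, 0.7, 0.004, 0.0, 0.084, 0.0, 0.0, -0.0001, 0.7]
```

Call:
jog_arm --moves '[0.121, -0.049, -0.005, 0, 0, -0.0076, 0.7, 0.124, -0.043, -0.005, 0, 0, -0.0076, 0.7, 0.125, -0.037, -0.005, 0, 0, -0.0076, 0.7, 0.127, -0.031, -0.005, 0, 0, -0.0076, 0.7, 0.003, 0, 0.083, 0, 0, 0, 0.7, 0.004, 0, 0.083, 0, 0, 0, 0.7, 0, 0, 0, 0, 0, 0, 0.7, 0, 0, 0, 0, 0, 0, 0.7]'

```text
time_s: 14.05
position: [0.596, -0.1034, 0.0294]
tcp_rot: [-3.14, 0.003, 0.109]
contact_force: [0.0, -0.5, 0.6]
finger_gap: 0.849
grasp_force: 0.0
```

Call:
jog_arm --moves '[0, 0, 0, 0, 0, 0, 0.7, 0, 0, 0, 0, 0, 0, 0.7]'

```text
time_s: 14.25
position: [0.5982, -0.104, 0.0323]
tcp_rot: [3.141, -0.002, 0.109]
contact_force: [-0.2, -0.4, 0.3]
finger_gap: 0.85
grasp_force: 0.0
```

```bash
cat >> plan.py <<'E'
def sinks(name,*seeds):
    im,D=get_image(name); ci=cam(name); C=cloud(ci,D)
    for c in seeds:
        m=(C[...,2]>.014)&(C[...,2]<.035)&(abs(C[...,0]-c[0])<.06)&(abs(C[...,1]-c[1])<.06)
        if m.sum()>50: r=cv2.minAreaRect(C[m][:,:2].astype(np.float32)*1000); print(c,m.sum(),np.round(r[0],1),np.round(r[1],1),round(r[2],1))
    return im
E
python3 - <<'E'
from plan import *
st()
im=sinks("wrist",(.597,-.1038))
plan([(.597,-.1038,-.02,6.3,.03)],grip=.7)
E
```

```text
t 14.2 [ 0.5982 -0.104   0.0323] [ 1.799e+02 -1.000e-01  6.200e+00] F [-0.2 -0.4  0.3] gap 72.2 gf 0.0
(0.597, -0.1038) 3619 [ 597.3 -103.7] [61.1 43.3] 6.5
rows 2
[-0.002, -0.001, 0.087, 0.0001, -0.0002, -0.0001, 0.7, -0.002, -0.0, 0.087, 0.0001, -0.0002, -0.0001, 0.7]
```

Call:
jog_arm --moves '[-0.002, 0, 0.087, 0, 0, 0, 0.7, -0.002, 0, 0.087, 0, 0, 0, 0.7, 0, 0, 0, 0, 0, 0, 0.7, 0, 0, 0, 0, 0, 0, 0.7, 0, 0, 0, 0, 0, 0, -0.3, 0, 0, 0, 0, 0, 0, -0.3, 0, 0, 0, 0, 0, 0, -0.3, 0, 0, 0, 0, 0, 0, -0.3]'

```text
time_s: 15.1
position: [0.5978, -0.1039, -0.0193]
tcp_rot: [3.14, -0.003, 0.109]
contact_force: [-0.3, 0.8, 6.6]
finger_gap: 0.576
grasp_force: 33.4
```

Call:
jog_arm --moves '[0, 0, 0, 0, 0, 0, -0.3, 0, 0, -0.06, 0, 0, 0, -0.3, 0, 0, -0.1, 0, 0, 0, -0.3, 0, 0, -0.1, 0, 0, 0, -0.3, 0, 0, 0, 0, 0, 0, -0.3]'

```text
time_s: 15.6
position: [0.5997, -0.1042, 0.0616]
tcp_rot: [3.139, -0.008, 0.109]
contact_force: [1.3, 0.7, -1.3]
finger_gap: 0.581
grasp_force: 32.7
```

```bash
python3 - <<'E'
from plan import *
st()
a=w(0,.126)
plan([(*a,.06,-4.6),(*a,.01,-4.6)],grip=-.3)
E
```

```text
t 15.6 [ 0.5997 -0.1042  0.0616] [179.8  -0.5   6.3] F [ 1.3  0.7 -1.3] gap 49.4 gf 32.7
rows 6
[-0.119, -0.036, 0.0, 0.0001, -0.0003, 0.0075, -0.3, -0.121, -0.03, 0.001, 0.0001, -0.0003, 0.0075, -0.3, -0.121, -0.025, 0.001, 0.0001, -0.0003, 0.0075, -0.3, -0.123, -0.019, 0.001, 0.0001, -0.0003, 0.0075, -0.3, -0.0, 0.0, 0.083, -0.0, -0.0001, 0.0001, -0.3, -0.0, 0.0, 0.083, -0.0, -0.0001, 0.0001, -0.3]
```

Call:
jog_arm --moves '[-0.119, -0.036, 0, 0, 0, 0.0075, -0.3, -0.12, -0.03, 0, 0, 0, 0.0075, -0.3, -0.12, -0.025, 0, 0, 0, 0.0075, -0.3, -0.12, -0.019, 0, 0, 0, 0.0075, -0.3, 0, 0, 0.083, 0, 0, 0, -0.3, 0, 0, 0.083, 0, 0, 0, -0.3, 0, 0, 0, 0, 0, 0, -0.3, 0, 0, 0, 0, 0, 0, -0.3]'

```text
time_s: 16.4
position: [0.4507, -0.0763, 0.0068]
tcp_rot: [-3.141, 0.001, -0.079]
contact_force: [-0.3, -0.1, -0.8]
finger_gap: 0.577
grasp_force: 32.5
```

Call:
jog_arm --moves '[0, 0, 0, 0, 0, 0, -0.3, 0, 0, 0, 0, 0, 0, -0.3]'

```text
time_s: 16.6
position: [0.4522, -0.0766, 0.0079]
tcp_rot: [3.141, -0.002, -0.079]
contact_force: [0.5, 0.2, -1.6]
finger_gap: 0.581
grasp_force: 32.5
```

```bash
python3 - <<'E'
from plan import *
st()
a=w(0,.126); b=w(0,.088)
plan([(*a,-.013,-4.6,.02),(*b,-.013,-4.6,.01)],grip=-.3)
E
```

```text
t 16.6 [ 0.4522 -0.0766  0.0079] [ 1.8e+02 -1.0e-01 -4.5e+00] F [ 0.5  0.2 -1.6] gap 49.4 gf 32.5
rows 6
[0.001, 0.0, 0.035, 0.0, -0.0001, 0.0001, -0.3, 0.002, 0.001, 0.035, 0.0, -0.0001, 0.0001, -0.3, -0.0, 0.032, -0.0, 0.0, -0.0, -0.0, -0.3, -0.0, 0.031, -0.0, 0.0, -0.0, -0.0, -0.3, -0.0, 0.032, -0.0, 0.0, -0.0, -0.0, -0.3, -0.0, 0.032, -0.0, 0.0, -0.0, -0.0, -0.3]
```

Call:
jog_arm --moves '[0, 0, 0.035, 0, 0, 0, -0.3, 0, 0, 0.035, 0, 0, 0, -0.3, 0, 0.032, 0, 0, 0, 0, -0.3, 0, 0.032, 0, 0, 0, 0, -0.3, 0, 0.032, 0, 0, 0, 0, -0.3, 0, 0.032, 0, 0, 0, 0, -0.3, 0, 0, 0, 0, 0, 0, -0.3, 0, 0, 0, 0, 0, 0, -0.3]'

```text
time_s: 17.4
position: [0.4478, -0.1152, -0.0142]
tcp_rot: [3.141, 0.0, -0.081]
contact_force: [-0.3, 0.5, -1.1]
finger_gap: 0.578
grasp_force: 33.4
```

Call:
jog_arm --moves '[0, 0, 0, 0, 0, 0, 0.4, 0, 0, 0, 0, 0, 0, 0.4, 0, 0, 0, 0, 0, 0, 0.4, 0, 0, -0.05, 0, 0, 0, 0.4, 0, 0, -0.1, 0, 0, 0, 0.4, 0, 0, -0.13, 0, 0, 0, 0.4, 0, 0, -0.13, 0, 0, 0, 1, 0, 0, -0.1, 0, 0, 0, 1]'

```text
time_s: 18.2
position: [0.4489, -0.1146, 0.1415]
tcp_rot: [3.141, -0.003, -0.079]
contact_force: [0.3, -0.5, -0.6]
finger_gap: 0.995
grasp_force: 0.0
```

```bash
python3 - <<'E'
from plan import *
st()
im=sinks("top",(.597,-.1038)); cv2.imwrite("pics/t2.png",cv2.resize(im[130:300,100:520],None,fx=1.9,fy=1.9,interpolation=cv2.INTER_CUBIC))
h=w(.115*0,0)
plan([(.44,.15,.15,30),(.435,.39,.17,97.6)],grip=1)
E
```

```text
t 18.2 [ 0.4489 -0.1146  0.1415] [ 1.799e+02 -1.000e-01 -4.500e+00] F [ 0.3 -0.5 -0.6] gap 84.6 gf 0.0
rows 16
[-0.015, -0.126, -0.002, 0.0001, -0.0002, -0.0137, 1, -0.005, -0.126, -0.003, 0.0001, -0.0002, -0.0137, 1, 0.006, -0.126, -0.002, 0.0001, -0.0002, -0.0137, 1, 0.017, -0.126, -0.002, 0.0001, -0.0002, -0.0137, 1, 0.028, -0.123, -0.002, 0.0001, -0.0002, -0.0137, 1, 0.038, -0.121, -0.003, 0.0001, -0.0002, -0.0137, 1, 0.049, -0.116, -0.002, 0.0001, -0.0002, -0.0137, 1, 0.043, -0.078, -0.008, 0.0, 0.0, -0.0209, 1]
[0.052, -0.072, -0.007, 0.0, 0.0, -0.0209, 1, 0.062, -0.064, -0.008, 0.0, 0.0, -0.0209, 1, 0.069, -0.055, -0.007, 0.0, 0.0, -0.0209, 1, 0.077, -0.046, -0.008, 0.0, 0.0, -0.0209, 1, 0.081, -0.036, -0.007, 0.0, 0.0, -0.0209, 1, 0.086, -0.024, -0.008, 0.0, 0.0, -0.0209, 1, 0.088, -0.014, -0.007, 0.0, 0.0, -0.0209, 1, 0.088, -0.001, -0.008, 0.0, 0.0, -0.0209, 1]
```

View pics/t2.png

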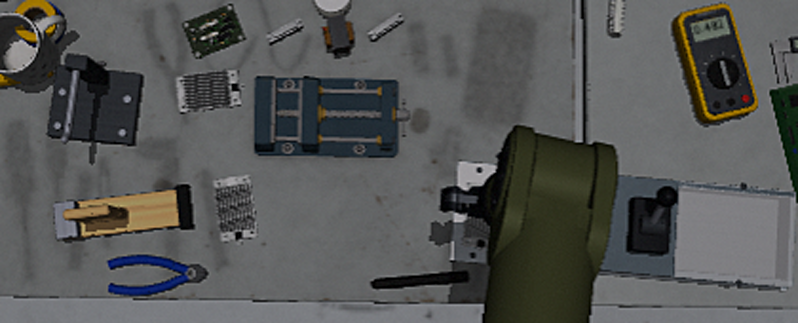

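The lever is on (ball at upper right), the shoe and the two remaining sinks A and B are where they were, and the arm covers the infeed. I'll go to the shoe.

Call:
jog_arm --moves '[-0.015, -0.126, -0.002, 0, 0, -0.0137, 1, -0.005, -0.126, -0.003, 0, 0, -0.0137, 1, 0.006, -0.126, -0.002, 0, 0, -0.0137, 1, 0.017, -0.126, -0.002, 0, 0, -0.0137, 1, 0.028, -0.123, -0.002, 0, 0, -0.0137, 1, 0.038, -0.121, -0.003, 0, 0, -0.0137, 1, 0.049, -0.116, -0.002, 0, 0, -0.0137, 1, 0.043, -0.078, -0.008, 0, 0, -0.0209, 1]'

```text
time_s: 19.05
position: [0.4353, 0.1802, 0.1461]
tcp_rot: [-3.142, -0.001, 0.662]
contact_force: [-0.3, 0.2, 0.3]
finger_gap: 0.998
grasp_force: 0.0
```

Call:
jog_arm --moves '[0.052, -0.072, -0.007, 0, 0, -0.0209, 1, 0.062, -0.064, -0.008, 0, 0, -0.0209, 1, 0.069, -0.055, -0.007, 0, 0, -0.0209, 1, 0.077, -0.046, -0.008, 0, 0, -0.0209, 1, 0.081, -0.036, -0.007, 0, 0, -0.0209, 1, 0.086, -0.024, -0.008, 0, 0, -0.0209, 1, 0.088, -0.014, -0.007, 0, 0, -0.0209, 1, 0.088, -0.001, -0.008, 0, 0, -0.0209, 1]'

```text
time_s: 19.85
position: [0.4316, 0.3916, 0.1639]
tcp_rot: [-3.142, 0.0, 1.711]
contact_force: [0.3, -0.1, 1.0]
finger_gap: 1.003
grasp_force: 0.0
```

Call:
jog_arm --moves '[0, 0, 0, 0, 0, 0, 1, 0, 0, 0, 0, 0, 0, 1, 0, 0, 0, 0, 0, 0, 1, 0, 0, 0, 0, 0, 0, 1]'

```text
time_s: 20.25
position: [0.4323, 0.3891, 0.1639]
tcp_rot: [3.141, 0.001, 1.703]
contact_force: [0.4, 0.2, -0.1]
finger_gap: 1.001
grasp_force: 0.0
```

```bash
python3 - <<'E'
from plan import *
st()
im,D=get_image("wrist"); ci=cam("wrist"); C=cloud(ci,D); cv2.imwrite("pics/w9.png",im)
m=(C[...,2]>.108)&(C[...,2]<.122)&(abs(C[...,0]-.437)<.04)&(abs(C[...,1]-.392)<.06)
print(m.sum(),cv2.minAreaRect(C[m][:,:2].astype(np.float32)*1000))
s=sense(); Rt=R.from_euler('xyz',s["tcp_rot"]); T=Rt.inv().apply((C-s["position"]).reshape(-1,3))
k=(T[:,2]<-.01)&(T[:,2]>-.06)&(abs(T[:,0])<.015)&(abs(T[:,1])<.08); print("tip z tool",np.percentile(T[k,2],[90,98,99.5]) if k.any() else None)
plan([(.4365,.392,.14,97.2),(.4365,.392,.055,97.2)],grip=1)
E
```

```text
t 20.2 [0.4323 0.3891 0.1639] [1.80e+02 1.00e-01 9.76e+01] F [ 0.4  0.2 -0.1] gap 85.1 gf 0.0
1691 ((439.8627014160156, 396.2568664550781), (13.624225616455078, 58.984920501708984), 7.739218235015869)
tip z tool [-0.04124686 -0.03772413 -0.03670948]
rows 4
[0.007, 0.015, 0.08, 0.0001, 0.0002, 0.001, 1, 0.0, 0.0, 0.094, -0.0, -0.0, 0.0, 1, 0.0, 0.0, 0.095, -0.0, -0.0, 0.0, 1, 0.0, 0.0, 0.094, -0.0, -0.0, 0.0, 1]
```

View pics/w9.png

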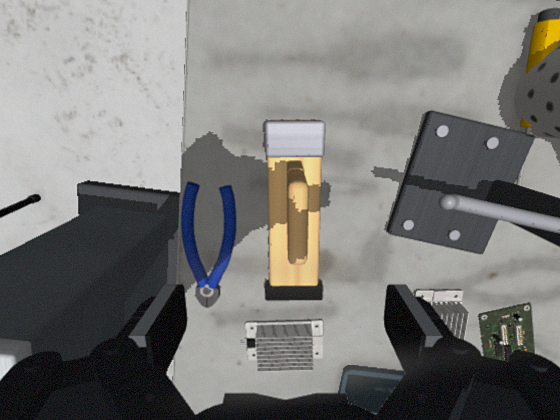

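The handle is centred in the wrist view at (298,220), with its depth fit at (0.440, 0.396) and 97.7°. I'll descend and grip it.

```bash
python3 - <<'E'
from plan import *
plan([(.4395,.3955,.12,97.7),(.4395,.3955,.055,97.7)],grip=1)
E
```

```text
rows 4
[0.009, 0.013, 0.073, 0.0, 0.0001, -0.0002, 1, 0.008, 0.013, 0.074, 0.0, 0.0001, -0.0002, 1, 0.0, 0.0, 0.108, 0.0, -0.0, 0.0, 1, 0.0, 0.0, 0.108, 0.0, -0.0, 0.0, 1]
```

Call:
jog_arm --moves '[0.009, 0.013, 0.073, 0, 0, 0, 1, 0.008, 0.013, 0.074, 0, 0, 0, 1, 0, 0, 0.108, 0, 0, 0, 1, 0, 0, 0.108, 0, 0, 0, 1, 0, 0, 0, 0, 0, 0, 1, 0, 0, 0, 0, 0, 0, 1, 0, 0, 0, 0, 0, 0, -1, 0, 0, 0, 0, 0, 0, -1]' --grip_force 70

```text
time_s: 21.1
position: [0.4399, 0.3975, 0.0572]
tcp_rot: [3.139, -0.001, 1.705]
contact_force: [-0.2, 0.0, -0.0]
finger_gap: 0.696
grasp_force: 0.0
```

Call:
jog_arm --moves '[0, 0, 0, 0, 0, 0, -1, 0, 0, 0, 0, 0, 0, -1, 0, 0, 0, 0, 0, 0, -1, 0, 0, 0, 0, 0, 0, -1, 0, 0, 0, 0, 0, 0, -1, 0, 0, 0, 0, 0, 0, -1]'

```text
time_s: 21.7
position: [0.4393, 0.3968, 0.0556]
tcp_rot: [3.141, -0.0, 1.705]
contact_force: [0.8, 0.4, 3.4]
finger_gap: 0.157
grasp_force: 68.8
```

```bash
python3 - <<'E'
from plan import *
st()
s=sense()["position"]
c=w(0,.30)
plan([(s[0],s[1],.12,97.7),(.443,.25,.12,85.4),(*c,.12,85.4)],grip=-1)
E
```

```text
t 21.7 [0.4393 0.3968 0.0556] [179.9  -0.   97.7] F [0.8 0.4 3.4] gap 13.4 gf 68.8
rows 10
[0.0, 0.0, -0.107, 0.0001, -0.0, -0.0, -1, 0.0, 0.0, -0.108, 0.0001, -0.0, -0.0, -1, -0.122, -0.013, 0.0, -0.0, -0.0, 0.0085, -1, -0.122, -0.007, 0.0, -0.0, -0.0, 0.0085, -1, -0.122, -0.0, 0.0, -0.0, -0.0, 0.0085, -1, -0.123, 0.006, 0.0, -0.0, -0.0, 0.0085, -1, -0.126, 0.03, 0.0, -0.0, -0.0, 0.0, -1, -0.126, 0.03, 0.0, -0.0, -0.0, 0.0, -1]
[-0.125, 0.03, 0.0, -0.0, -0.0, 0.0, -1, -0.126, 0.03, 0.0, -0.0, -0.0, 0.0, -1]
```

Call:
jog_arm --moves '[0, 0, -0.107, 0, 0, 0, -1, 0, 0, -0.108, 0, 0, 0, -1, -0.122, -0.013, 0, 0, 0, 0.0085, -1, -0.122, -0.007, 0, 0, 0, 0.0085, -1, -0.122, 0, 0, 0, 0, 0.0085, -1, -0.123, 0.006, 0, 0, 0, 0.0085, -1, -0.126, 0.03, 0, 0, 0, 0, -1, -0.126, 0.03, 0, 0, 0, 0, -1]'

```text
time_s: 22.5
position: [0.4533, 0.1711, 0.1188]
tcp_rot: [-3.14, 0.001, 1.492]
contact_force: [1.2, -0.2, -2.7]
finger_gap: 0.154
grasp_force: 69.1
```

Call:
jog_arm --moves '[-0.125, 0.03, 0, 0, 0, 0, -1, -0.126, 0.03, 0, 0, 0, 0, -1, 0, 0, 0, 0, 0, 0, -1, 0, 0, 0, 0, 0, 0, -1, 0, 0, 0, 0, 0, 0, -1, 0, 0, 0, 0, 0, 0, -1]'

```text
time_s: 23.1
position: [0.4659, 0.098, 0.1194]
tcp_rot: [-3.141, -0.0, 1.494]
contact_force: [0.6, 0.3, -2.4]
finger_gap: 0.153
grasp_force: 69.1
```

```bash
python3 - <<'E'
from plan import *
st()
im,D=get_image("wrist"); cv2.imwrite("pics/w10.png",im); sinks("top",w(0,.02),w(0,.085))
a=w(0,.27); b=w(0,.14); 
plan([(*a,.085,85.4),(*a,.0625,85.4),(*b,.0625,85.4,.02)],grip=-1)
E
```

```text
t 23.1 [0.4659 0.098  0.1194] [-180.    -0.    85.6] F [ 0.6  0.3 -2.4] gap 13.0 gf 69.1
[ 0.44460398 -0.18256442] 497 [ 445.2 -164.8] [ 84.8 117.9] 89.7
[ 0.44981691 -0.1177738 ] 434 [ 445.4 -134.8] [84.4 84.8] 0.9
rows 10
[-0.052, 0.001, 0.058, -0.0, -0.0, 0.0003, -1, -0.051, 0.002, 0.057, -0.0, -0.0, 0.0003, -1, -0.0, 0.0, 0.075, -0.0001, -0.0, -0.0001, -1, -0.062, 0.0, 0.0, 0.0, -0.0, 0.0, -1, -0.062, 0.0, 0.0, 0.0, -0.0, 0.0, -1, -0.062, 0.0, 0.0, 0.0, -0.0, 0.0, -1, -0.062, 0.0, 0.0, 0.0, -0.0, 0.0, -1, -0.062, 0.0, 0.0, 0.0, -0.0, 0.0, -1]
[-0.062, 0.0, 0.0, 0.0, -0.0, 0.0, -1, -0.062, 0.0, 0.0, 0.0, -0.0, 0.0, -1]
```

View pics/w10.png

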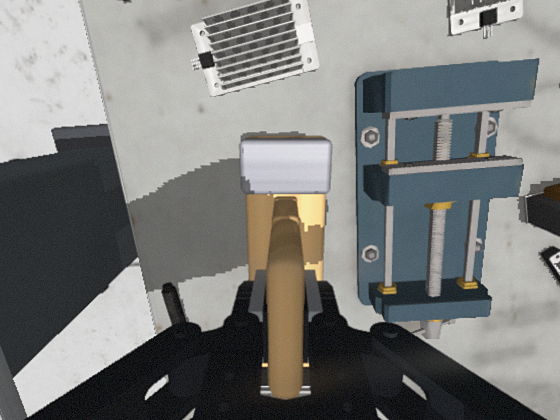

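I've reached the picture limit, so I'll use numeric checks from here. The shoe is held straight, and its lane beside the vise is clear. I'll lower it and push.

Call:
jog_arm --moves '[-0.052, 0.001, 0.058, 0, 0, 0.0003, -1, -0.051, 0.002, 0.057, 0, 0, 0.0003, -1, 0, 0, 0.05, 0, 0, 0, -1, 0, 0, 0.025, 0, 0, 0, -1, 0, 0, 0, 0, 0, 0, -1, 0, 0, 0, 0, 0, 0, -1, 0, 0, 0, 0, 0, 0, -1, 0, 0, 0, 0, 0, 0, -1]'

```text
time_s: 24.0
position: [0.4655, 0.0658, 0.0634]
tcp_rot: [3.14, 0.0, 1.488]
contact_force: [-0.3, 0.8, -2.8]
finger_gap: 0.152
grasp_force: 69.1
```

```bash
python3 - <<'E'
from plan import *
st()
b=w(0,.055); 
plan([(*b,.062,85.4,.0205)],grip=-1)
E
```

```text
t 24.0 [0.4655 0.0658 0.0634] [179.9   0.   85.3] F [-0.3  0.8 -2.8] gap 12.9 gf 69.1
rows 11
[-0.065, -0.0, 0.0, 0.0, 0.0, -0.0, -1, -0.065, -0.0, 0.001, 0.0, 0.0, -0.0, -1, -0.065, -0.0, 0.0, 0.0, 0.0, -0.0, -1, -0.065, -0.001, 0.001, 0.0, 0.0, -0.0, -1, -0.065, 0.0, 0.0, 0.0, 0.0, -0.0, -1, -0.065, 0.0, 0.001, 0.0, 0.0, -0.0, -1, -0.065, 0.0, 0.0, 0.0, 0.0, -0.0, -1, -0.064, -0.0, 0.0, 0.0, 0.0, -0.0, -1]
[-0.065, -0.0, 0.001, 0.0, 0.0, -0.0, -1, -0.065, -0.0, 0.0, 0.0, 0.0, -0.0, -1, -0.065, -0.001, 0.001, 0.0, 0.0, -0.0, -1]
```

Call:
jog_arm --moves '[-0.065, 0, 0, 0, 0, 0, -1, -0.065, 0, 0.001, 0, 0, 0, -1, -0.065, 0, 0, 0, 0, 0, -1, -0.065, -0.001, 0.001, 0, 0, 0, -1, -0.065, 0, 0, 0, 0, 0, -1, -0.065, 0, 0.001, 0, 0, 0, -1, -0.065, 0, 0, 0, 0, 0, -1, -0.065, 0, 0, 0, 0, 0, -1]'

```text
time_s: 24.8
position: [0.4524, -0.0898, 0.0626]
tcp_rot: [3.14, -0.001, 1.488]
contact_force: [0.5, 1.7, -1.0]
finger_gap: 0.157
grasp_force: 69.3
```

Call:
jog_arm --moves '[-0.065, 0, 0.001, 0, 0, 0, -1, -0.065, 0, 0, 0, 0, 0, -1, -0.065, 0, 0.001, 0, 0, 0, -1, 0, 0, 0, 0, 0, 0, -1, 0, 0, 0, 0, 0, 0, -1, 0, 0, 0, 0, 0, 0, -1]'

```text
time_s: 25.4
position: [0.447, -0.147, 0.0613]
tcp_rot: [3.141, -0.0, 1.489]
contact_force: [-0.2, 0.5, -3.0]
finger_gap: 0.155
grasp_force: 69.1
```

```bash
python3 - <<'E'
from plan import *
st()
a=w(0,.285)
plan([(*a,.0635,85.4)],grip=-1)
E
```

```text
t 25.4 [ 0.447  -0.147   0.0613] [180.   -0.   85.3] F [-0.2  0.5 -3. ] gap 13.1 gf 69.1
rows 6
[0.127, 0.0, -0.001, 0.0, -0.0, -0.0, -1, 0.128, 0.0, -0.001, 0.0, -0.0, -0.0, -1, 0.127, 0.0, -0.002, 0.0, -0.0, -0.0, -1, 0.128, 0.0, -0.001, 0.0, -0.0, -0.0, -1, 0.127, 0.0, -0.001, 0.0, -0.0, -0.0, -1, 0.128, 0.0, -0.001, 0.0, -0.0, -0.0, -1]
```

Call:
jog_arm --moves '[0.1, 0, -0.001, 0, 0, 0, -1, 0.13, 0, -0.001, 0, 0, 0, -1, 0.13, 0, -0.002, 0, 0, 0, -1, 0.13, 0, -0.001, 0, 0, 0, -1, 0.13, 0, -0.001, 0, 0, 0, -1, 0.13, 0, -0.001, 0, 0, 0, -1, 0.073, 0, 0, 0, 0, 0, -1, 0, 0, 0, 0, 0, 0, -1]'

```text
time_s: 26.2
position: [0.4668, 0.1034, 0.0638]
tcp_rot: [3.141, -0.002, 1.496]
contact_force: [-0.3, 0.4, -2.2]
finger_gap: 0.156
grasp_force: 69.1
```

Call:
jog_arm --moves '[0, 0, 0, 0, 0, 0, -1, 0, 0, 0, 0, 0, 0, -1, 0, 0, 0, 0, 0, 0, -1]'

```text
time_s: 26.5
position: [0.4672, 0.0965, 0.0632]
tcp_rot: [-3.141, 0.001, 1.486]
contact_force: [-0.4, -0.1, -1.5]
finger_gap: 0.155
grasp_force: 69.1
```

```bash
python3 - <<'E'
from plan import *
st(); s=sense()["position"]; d=s[:2]-DB[0]; c,q=np.cos(DB[1]),np.sin(DB[1]); print("local",c*d[0]+q*d[1],-q*d[0]+c*d[1])
plan([(*w(0,.302),.0562,85.4,.02)],grip=-1)
sinks("top",(.4515,.2211),(.6126,.2625))
E
```

```text
t 26.5 [0.4672 0.0965 0.0632] [-180.     0.    85.1] F [-0.4 -0.1 -1.5] gap 13.2 gf 69.1
local 0.0001508047307213177 0.30001741707063684
rows 1
[0.007, -0.001, 0.023, -0.0, 0.0001, -0.0008, -1]
(0.4515, 0.2211) 251 [447.  220.7] [68.8 46.2] 9.3
(0.6126, 0.2625) 311 [612.9 262.8] [45.  59.4] 9.0
```

Call:
jog_arm --moves '[0.007, -0.001, 0.023, 0, 0, 0, -1, 0, 0, 0, 0, 0, 0, -1, 0, 0, 0, 0, 0, 0, -1, 0, 0, 0, 0, 0, 0, 1, 0, 0, 0, 0, 0, 0, 1, 0, 0, 0, 0, 0, 0, 1, 0, 0, 0, 0, 0, 0, 1, 0, 0, -0.06, 0, 0, 0, 1]' --grip_force 30

```text
time_s: 27.35
position: [0.4654, 0.0996, 0.0729]
tcp_rot: [-3.137, 0.0, 1.488]
contact_force: [0.0, -0.3, 0.1]
finger_gap: 0.979
grasp_force: 0.0
```

Call:
jog_arm --moves '[0, 0, -0.1, 0, 0, 0, 1, 0, 0, -0.1, 0, 0, 0, 1, 0, 0, -0.06, 0, 0, 0, 1, 0, 0, 0, 0, 0, 0, 1, 0, 0, 0, 0, 0, 0, 1]'

```text
time_s: 27.85
position: [0.4672, 0.0998, 0.1522]
tcp_rot: [3.141, 0.001, 1.488]
contact_force: [-0.7, 0.3, -0.2]
finger_gap: 0.996
grasp_force: 0.0
```

```bash
python3 - <<'E'
from plan import *
st()
plan([(.613,.245,.15,97),(.613,.245,.09,97)],grip=.7)
E
```

```text
t 27.9 [0.4672 0.0998 0.1522] [180.    0.   85.2] F [-0.7  0.3 -0.2] gap 84.7 gf 0.0
rows 8
[0.087, 0.074, 0.001, 0.0, 0.0, -0.0054, 0.7, 0.085, 0.077, 0.001, 0.0, 0.0, -0.0054, 0.7, 0.082, 0.08, 0.002, 0.0, 0.0, -0.0054, 0.7, 0.079, 0.082, 0.001, 0.0, 0.0, -0.0054, 0.7, 0.076, 0.085, 0.001, 0.0, 0.0, -0.0054, 0.7, 0.073, 0.088, 0.001, 0.0, 0.0, -0.0054, 0.7, 0.0, 0.0, 0.1, 0.0, 0.0, -0.0001, 0.7, 0.001, 0.0, 0.1, 0.0, 0.0, -0.0001, 0.7]
```

Call:
jog_arm --moves '[0.087, 0.074, 0.001, 0, 0, -0.0054, 0.7, 0.085, 0.077, 0.001, 0, 0, -0.0054, 0.7, 0.082, 0.08, 0.002, 0, 0, -0.0054, 0.7, 0.079, 0.082, 0.001, 0, 0, -0.0054, 0.7, 0.076, 0.085, 0.001, 0, 0, -0.0054, 0.7, 0.073, 0.088, 0.001, 0, 0, -0.0054, 0.7, 0, 0, 0.1, 0, 0, 0, 0.7, 0, 0, 0.1, 0, 0, 0, 0.7]'

```text
time_s: 28.65
position: [0.6126, 0.2469, 0.0878]
tcp_rot: [-3.14, -0.001, 1.693]
contact_force: [0.7, -0.7, -0.6]
finger_gap: 0.848
grasp_force: 0.0
```

Call:
jog_arm --moves '[0, 0, 0, 0, 0, 0, 0.7, 0, 0, 0, 0, 0, 0, 0.7, 0, 0, 0, 0, 0, 0, 0.7]'

```text
time_s: 28.95
position: [0.6136, 0.2455, 0.0916]
tcp_rot: [3.14, -0.001, 1.691]
contact_force: [0.5, -1.2, 0.3]
finger_gap: 0.85
grasp_force: 0.0
```

```bash
python3 - <<'E'
from plan import *
st(); sinks("wrist",(.613,.2625))
plan([(.613,.2625,.03,97),(.613,.2625,-.02,97)],grip=.7)
E
```

```text
t 28.9 [0.6136 0.2455 0.0916] [179.9  -0.   96.9] F [ 0.5 -1.2  0.3] gap 72.3 gf 0.0
(0.613, 0.2625) 2146 [615.4 264.5] [43.3 60.3] 8.2
rows 4
[0.028, 0.002, 0.103, 0.0002, -0.0, -0.0001, 0.7, 0.028, 0.002, 0.104, 0.0002, -0.0, -0.0001, 0.7, 0.0, -0.0, 0.083, -0.0, -0.0, -0.0, 0.7, 0.0, -0.0, 0.083, -0.0, -0.0, -0.0, 0.7]
```

Call:
jog_arm --moves '[0.031, 0.006, 0.103, 0, 0, -0.0017, 0.7, 0.031, 0.006, 0.104, 0, 0, -0.0017, 0.7, 0, 0, 0.083, 0, 0, 0, 0.7, 0, 0, 0.083, 0, 0, 0, 0.7, 0, 0, 0, 0, 0, 0, 0.7, 0, 0, 0, 0, 0, 0, 0.7, 0, 0, 0, 0, 0, 0, -0.3, 0, 0, 0, 0, 0, 0, -0.3]'

```text
time_s: 29.8
position: [0.6158, 0.2646, -0.0191]
tcp_rot: [3.138, -0.001, 1.712]
contact_force: [1.1, 1.2, -0.7]
finger_gap: 0.577
grasp_force: 32.5
```

Call:
jog_arm --moves '[0, 0, 0, 0, 0, 0, -0.3, 0, 0, 0, 0, 0, 0, -0.3, 0, 0, 0, 0, 0, 0, -0.3, 0, 0, -0.1, 0, 0, 0, -0.3, 0, 0, -0.13, 0, 0, 0, -0.3, 0, 0, -0.13, 0, 0, 0, -0.3, 0, 0, -0.1, 0, 0, 0, -0.3, 0, 0, 0, 0, 0, 0, -0.3]'

```text
time_s: 30.6
position: [0.6169, 0.2659, 0.1224]
tcp_rot: [3.133, -0.002, 1.713]
contact_force: [0.0, 0.4, -0.1]
finger_gap: 0.58
grasp_force: 32.6
```

```bash
python3 - <<'E'
from plan import *
st()
plan([(.52,-.02,.11,140),(*w(0,.052),.11,175.4),(*w(0,.052),.01,175.4)],grip=-.3)
E
```

```text
t 30.6 [0.6169 0.2659 0.1224] [ 1.795e+02 -1.000e-01  9.810e+01] F [ 0.   0.4 -0.1] gap 49.3 gf 32.6
rows 16
[-0.112, -0.057, 0.004, 0.0002, 0.0, -0.0145, -0.3, -0.107, -0.067, 0.005, 0.0002, 0.0, -0.0145, -0.3, -0.1, -0.076, 0.004, 0.0002, 0.0, -0.0145, -0.3, -0.093, -0.085, 0.005, 0.0002, 0.0, -0.0145, -0.3, -0.084, -0.093, 0.005, 0.0002, 0.0, -0.0145, -0.3, -0.076, -0.1, 0.005, 0.0002, 0.0, -0.0145, -0.3, -0.066, -0.107, 0.005, 0.0002, 0.0, -0.0145, -0.3, -0.057, -0.113, 0.005, 0.0002, 0.0, -0.0145, -0.3]
[-0.019, -0.098, 0.0, -0.0, 0.0, -0.0197, -0.3, -0.007, -0.099, 0.0, -0.0, 0.0, -0.0197, -0.3, 0.006, -0.1, 0.0, -0.0, 0.0, -0.0197, -0.3, 0.018, -0.098, 0.001, -0.0, 0.0, -0.0197, -0.3, 0.03, -0.095, -0.0, -0.0, 0.0, -0.0197, -0.3, -0.0, 0.0, 0.111, -0.0001, 0.0, -0.0, -0.3, -0.0, 0.0, 0.111, -0.0001, 0.0, -0.0, -0.3, -0.0, 0.0, 0.111, -0.0001, 0.0, -0.0, -0.3]
```

Call:
jog_arm --moves '[-0.112, -0.057, 0.004, 0, 0, -0.0145, -0.3, -0.107, -0.067, 0.005, 0, 0, -0.0145, -0.3, -0.1, -0.076, 0.004, 0, 0, -0.0145, -0.3, -0.093, -0.085, 0.005, 0, 0, -0.0145, -0.3, -0.084, -0.093, 0.005, 0, 0, -0.0145, -0.3, -0.076, -0.1, 0.005, 0, 0, -0.0145, -0.3, -0.066, -0.107, 0.005, 0, 0, -0.0145, -0.3, -0.057, -0.113, 0.005, 0, 0, -0.0145, -0.3]'

```text
time_s: 31.4
position: [0.516, -0.0236, 0.1043]
tcp_rot: [-3.141, -0.0, 2.445]
contact_force: [0.8, -0.2, -0.9]
finger_gap: 0.577
grasp_force: 32.5
```

Call:
jog_arm --moves '[-0.019, -0.098, 0, 0, 0, -0.0197, -0.3, -0.007, -0.099, 0, 0, 0, -0.0197, -0.3, 0.006, -0.1, 0, 0, 0, -0.0197, -0.3, 0.018, -0.098, 0, 0, 0, -0.0197, -0.3, 0.03, -0.095, 0, 0, 0, -0.0197, -0.3, 0, 0, 0.11, 0, 0, 0, -0.3, 0, 0, 0.11, 0, 0, 0, -0.3, 0, 0, 0, 0, 0, 0, -0.3]'

```text
time_s: 32.2
position: [0.44, -0.1515, 0.0352]
tcp_rot: [3.138, -0.008, 3.06]
contact_force: [-0.6, 0.8, -0.8]
finger_gap: 0.582
grasp_force: 32.5
```

Call:
jog_arm --moves '[0, 0, 0, 0, 0, 0, -0.3, 0, 0, 0, 0, 0, 0, -0.3, 0, 0, 0, 0, 0, 0, -0.3]'

```text
time_s: 32.5
position: [0.4457, -0.1529, 0.0405]
tcp_rot: [-3.14, 0.002, 3.061]
contact_force: [-1.0, -0.0, 0.6]
finger_gap: 0.577
grasp_force: 32.5
```

```bash
python3 - <<'E'
from plan import *
st()
plan([(*w(0,.052),.01,175.4),(*w(0,.052),-.0135,175.4,.013)],grip=-.3)
E
```

```text
t 32.5 [ 0.4457 -0.1529  0.0405] [-1.799e+02  1.000e-01  1.754e+02] F [-1.  -0.   0.6] gap 49.0 gf 32.5
rows 3
[-0.004, 0.008, 0.102, -0.0003, 0.0004, -0.0, -0.3, -0.0, -0.0, 0.039, 0.0, -0.0, -0.0, -0.3, -0.0, -0.0, 0.039, 0.0, -0.0, -0.0, -0.3]
```

Call:
jog_arm --moves '[-0.004, 0.008, 0.102, 0, 0, 0, -0.3, 0, 0, 0.039, 0, 0, 0, -0.3, 0, 0, 0.039, 0, 0, 0, -0.3, 0, 0, 0, 0, 0, 0, -0.3, 0, 0, 0, 0, 0, 0, -0.3, 0, 0, 0, 0, 0, 0, 0.42, 0, 0, 0, 0, 0, 0, 0.42, 0, 0, 0, 0, 0, 0, 0.42]'

```text
time_s: 33.3
position: [0.4459, -0.1505, -0.0148]
tcp_rot: [-3.141, 0.0, 3.06]
contact_force: [-1.0, 0.1, -0.3]
finger_gap: 0.71
grasp_force: 0.0
```

Call:
jog_arm --moves '[0, 0, -0.05, 0, 0, 0, 0.42, 0, 0, -0.13, 0, 0, 0, 0.42, 0, 0, -0.13, 0, 0, 0, 0.42, 0, 0, -0.13, 0, 0, 0, 0.7, 0, 0, -0.11, 0, 0, 0, 0.7, 0, 0, 0, 0, 0, 0, 0.7, 0, 0, 0, 0, 0, 0, 0.7]'

```text
time_s: 34.0
position: [0.4458, -0.151, 0.1504]
tcp_rot: [-3.139, 0.001, 3.06]
contact_force: [-0.9, 0.2, -0.3]
finger_gap: 0.853
grasp_force: 0.0
```

```bash
python3 - <<'E'
from plan import *
st()
plan([(.46,.221,.15,188),(.46,.221,.09,188)],grip=.7)
E
```

```text
t 34.0 [ 0.4458 -0.151   0.1504] [-179.9    0.   175.3] F [-0.9  0.2 -0.3] gap 72.5 gf 0.0
rows 12
[0.005, 0.124, -0.0, -0.0, 0.0, -0.0035, 0.7, 0.003, 0.124, -0.0, -0.0, 0.0, -0.0035, 0.7, 0.0, 0.124, -0.001, -0.0, 0.0, -0.0035, 0.7, -0.003, 0.124, 0.0, -0.0, 0.0, -0.0035, 0.7, -0.005, 0.124, 0.0, -0.0, 0.0, -0.0035, 0.7, -0.008, 0.124, -0.0, -0.0, 0.0, -0.0035, 0.7, -0.011, 0.124, -0.0, -0.0, 0.0, -0.0035, 0.7, -0.014, 0.123, -0.0, -0.0, 0.0, -0.0035, 0.7]
[-0.016, 0.123, -0.001, -0.0, 0.0, -0.0035, 0.7, -0.019, 0.123, 0.0, -0.0, 0.0, -0.0035, 0.7, -0.0, 0.0, 0.1, -0.0002, 0.0, -0.0001, 0.7, -0.0, -0.0, 0.1, -0.0002, 0.0, -0.0001, 0.7]
```

Call:
jog_arm --moves '[0.005, 0.124, 0, 0, 0, -0.0035, 0.7, 0.003, 0.124, 0, 0, 0, -0.0035, 0.7, 0, 0.124, 0, 0, 0, -0.0035, 0.7, -0.003, 0.124, 0, 0, 0, -0.0035, 0.7, -0.005, 0.124, 0, 0, 0, -0.0035, 0.7, -0.008, 0.124, 0, 0, 0, -0.0035, 0.7, -0.011, 0.124, 0, 0, 0, -0.0035, 0.7, -0.014, 0.123, 0, 0, 0, -0.0035, 0.7]'

```text
time_s: 34.8
position: [0.4558, 0.1481, 0.1484]
tcp_rot: [-3.141, -0.002, -3.046]
contact_force: [0.1, 0.9, -0.0]
finger_gap: 0.848
grasp_force: 0.0
```

Call:
jog_arm --moves '[-0.016, 0.123, 0, 0, 0, -0.0035, 0.7, -0.019, 0.123, 0, 0, 0, -0.0035, 0.7, 0, 0, 0.1, 0, 0, 0, 0.7, 0, 0, 0.1, 0, 0, 0, 0.7, 0, 0, 0, 0, 0, 0, 0.7, 0, 0, 0, 0, 0, 0, 0.7, 0, 0, 0, 0, 0, 0, 0.7]'

```text
time_s: 35.5
position: [0.4601, 0.2221, 0.0909]
tcp_rot: [3.141, 0.001, -3.003]
contact_force: [-1.0, 0.0, -0.2]
finger_gap: 0.852
grasp_force: 0.0
```

```bash
python3 - <<'E'
from plan import *
st(); sinks("wrist",(.4515,.2211))
plan([(.4515,.2211,.03,188),(.4515,.2211,-.02,188)],grip=.7)
E
```

```text
t 35.5 [0.4601 0.2221 0.0909] [ 1.800e+02  1.000e-01 -1.721e+02] F [-1.   0.  -0.2] gap 72.5 gf 0.0
(0.4515, 0.2211) 2382 [456.7 200. ] [60.3 86.8] 9.0
rows 4
[0.015, 0.001, 0.102, 0.0, 0.0001, -0.0001, 0.7, 0.015, 0.0, 0.102, 0.0, 0.0001, -0.0001, 0.7, 0.0, 0.0, 0.083, 0.0, 0.0, -0.0, 0.7, 0.0, 0.0, 0.083, 0.0, 0.0, -0.0, 0.7]
```

```bash
python3 - <<'E'
from plan import *
im,D=get_image("wrist"); C=cloud(cam("wrist"),D)
m=(C[...,2]>.014)&(C[...,2]<.035)&(abs(C[...,0]-.4515)<.06)&(C[...,1]>.185)&(C[...,1]<.27)
print(m.sum(),cv2.minAreaRect(C[m][:,:2].astype(np.float32)*1000))
m=(C[...,2]>.01)&(C[...,2]<.05)&(abs(C[...,0]-.4515)<.06)&(C[...,1]<.185); print("heel y max",C[m][:,1].max() if m.any() else None)
E
```

```text
2081 ((453.10614013671875, 221.8738250732422), (60.25122833251953, 43.3138313293457), 9.359855651855469)
heel y max 0.16437818194788203
```

Call:
jog_arm --moves '[0.012, 0.001, 0.102, 0, 0, -0.002, 0.5, 0.012, 0.001, 0.102, 0, 0, -0.002, 0.5, 0, 0, 0.05, 0, 0, 0, 0.5, 0, 0, 0, 0, 0, 0, 0.5, 0, 0, 0.058, 0, 0, 0, 0.5, 0, 0, 0.058, 0, 0, 0, 0.5, 0, 0, 0, 0, 0, 0, 0.5, 0, 0, 0, 0, 0, 0, 0.5]'

```text
time_s: 36.4
position: [0.4534, 0.2219, -0.0196]
tcp_rot: [3.141, 0.002, -2.978]
contact_force: [-0.7, 0.5, -0.0]
finger_gap: 0.747
grasp_force: 0.0
```

Call:
jog_arm --moves '[0, 0, 0, 0, 0, 0, -0.3, 0, 0, 0, 0, 0, 0, -0.3, 0, 0, 0, 0, 0, 0, -0.3, 0, 0, 0, 0, 0, 0, -0.3, 0, 0, -0.08, 0, 0, 0, -0.3, 0, 0, -0.13, 0, 0, 0, -0.3, 0, 0, -0.13, 0, 0, 0, -0.3, 0, 0, -0.13, 0, 0, 0, -0.3]'

```text
time_s: 37.2
position: [0.452, 0.2214, 0.1216]
tcp_rot: [-3.141, -0.0, -2.977]
contact_force: [0.3, -0.4, -1.1]
finger_gap: 0.578
grasp_force: 31.9
```

Call:
jog_arm --moves '[0, 0, -0.08, 0, 0, 0, -0.3, 0, 0, 0, 0, 0, 0, -0.3, 0, 0, 0, 0, 0, 0, -0.3]'

```text
time_s: 37.5
position: [0.4525, 0.2209, 0.144]
tcp_rot: [-3.14, 0.001, -2.978]
contact_force: [-0.0, 0.4, -1.2]
finger_gap: 0.582
grasp_force: 32.0
```

```bash
python3 - <<'E'
from plan import *
st()
plan([(*w(0,.127),.145,175.4),(*w(0,.127),.02,175.4)],grip=-.3)
E
```

```text
t 37.5 [0.4525 0.2209 0.144 ] [-179.9    0.  -170.6] F [-0.   0.4 -1.2] gap 49.4 gf 32.0
rows 12
[0.02, -0.122, -0.0, -0.0, 0.0, 0.0048, -0.3, 0.016, -0.123, -0.001, -0.0, 0.0, 0.0048, -0.3, 0.012, -0.123, 0.0, -0.0, 0.0, 0.0048, -0.3, 0.009, -0.123, -0.0, -0.0, 0.0, 0.0048, -0.3, 0.005, -0.124, -0.0, -0.0, 0.0, 0.0048, -0.3, 0.001, -0.123, -0.001, -0.0, 0.0, 0.0048, -0.3, -0.002, -0.124, 0.0, -0.0, 0.0, 0.0048, -0.3, -0.006, -0.123, -0.0, -0.0, 0.0, 0.0048, -0.3]
[0.0, 0.0, 0.104, -0.0, 0.0, 0.0001, -0.3, 0.0, 0.0, 0.104, -0.0, 0.0, 0.0001, -0.3, 0.0, 0.0, 0.104, -0.0, 0.0, 0.0001, -0.3, 0.0, 0.0, 0.104, -0.0, 0.0, 0.0001, -0.3]
```

Call:
jog_arm --moves '[0.02, -0.122, 0, 0, 0, 0.0048, -0.3, 0.016, -0.123, 0, 0, 0, 0.0048, -0.3, 0.012, -0.123, 0, 0, 0, 0.0048, -0.3, 0.009, -0.123, 0, 0, 0, 0.0048, -0.3, 0.005, -0.124, 0, 0, 0, 0.0048, -0.3, 0.001, -0.123, 0, 0, 0, 0.0048, -0.3, -0.002, -0.124, 0, 0, 0, 0.0048, -0.3, -0.006, -0.123, 0, 0, 0, 0.0048, -0.3]'

```text
time_s: 38.3
position: [0.4515, -0.0769, 0.1425]
tcp_rot: [-3.141, -0.003, 3.063]
contact_force: [0.3, -0.5, -0.6]
finger_gap: 0.578
grasp_force: 32.0
```

Call:
jog_arm --moves '[0, 0, 0, 0, 0, 0, -0.3, 0, 0, 0, 0, 0, 0, -0.3, 0, 0, 0.104, 0, 0, 0, -0.3, 0, 0, 0.104, 0, 0, 0, -0.3, 0, 0, 0.104, 0, 0, 0, -0.3, 0, 0, 0.08, 0, 0, 0, -0.3, 0, 0, 0, 0, 0, 0, -0.3, 0, 0, 0, 0, 0, 0, -0.3]'

```text
time_s: 39.1
position: [0.4529, -0.0736, 0.0264]
tcp_rot: [3.14, -0.001, 3.067]
contact_force: [-0.2, 0.6, -1.5]
finger_gap: 0.58
grasp_force: 32.0
```

```bash
python3 - <<'E'
from plan import *
st()
plan([(*w(0,.127),-.013,175.4,.02),(*w(0,.088),-.013,175.4,.01)],grip=-.3)
E
```

```text
t 39.1 [ 0.4529 -0.0736  0.0264] [ 1.799e+02 -1.000e-01  1.757e+02] F [-0.2  0.6 -1.5] gap 49.3 gf 32.0
rows 6
[-0.001, -0.004, 0.066, 0.0001, -0.0001, 0.0004, -0.3, -0.001, -0.004, 0.065, 0.0001, -0.0001, 0.0004, -0.3, 0.0, -0.032, 0.0, 0.0, 0.0, 0.0, -0.3, 0.0, -0.033, 0.0, 0.0, 0.0, 0.0, -0.3, 0.0, -0.032, 0.0, 0.0, 0.0, 0.0, -0.3, 0.001, -0.033, 0.0, 0.0, 0.0, 0.0, -0.3]
```

Call:
jog_arm --moves '[-0.001, -0.004, 0.066, 0, 0, 0, -0.3, -0.001, -0.004, 0.065, 0, 0, 0.0004, -0.3, 0, -0.032, 0, 0, 0, 0, -0.3, 0, -0.032, 0, 0, 0, 0, -0.3, 0, -0.032, 0, 0, 0, 0, -0.3, 0, -0.033, 0, 0, 0, 0, -0.3, 0, 0, 0, 0, 0, 0, -0.3, 0, 0, 0, 0, 0, 0, -0.3]'

```text
time_s: 39.9
position: [0.4506, -0.117, -0.0125]
tcp_rot: [-3.141, 0.001, 3.06]
contact_force: [-0.3, -0.1, -1.1]
finger_gap: 0.575
grasp_force: 32.3
```

Call:
jog_arm --moves '[0, 0, 0, 0, 0, 0, 0.4, 0, 0, 0, 0, 0, 0, 0.4, 0, 0, 0, 0, 0, 0, 0.4, 0, 0, -0.05, 0, 0, 0, 0.4, 0, 0, -0.12, 0, 0, 0, 0.4, 0, 0, -0.13, 0, 0, 0, 0.4, 0, 0, -0.13, 0, 0, 0, 1, 0, 0, -0.13, 0, 0, 0, 1]'

```text
time_s: 40.7
position: [0.4503, -0.1156, 0.1564]
tcp_rot: [3.141, -0.0, 3.063]
contact_force: [0.2, -0.4, 1.4]
finger_gap: 0.995
grasp_force: 0.0
```

```bash
python3 - <<'E'
from plan import *
st()
plan([(*w(0,.27),.16,85.4)],grip=1)
E
```

```text
t 40.7 [ 0.4503 -0.1156  0.1564] [180.   -0.  175.5] F [ 0.2 -0.4  1.4] gap 84.5 gf 0.0
rows 11
[0.0, 0.055, -0.001, -0.0, -0.0, 0.0228, 1, 0.008, 0.055, -0.001, -0.0, -0.0, 0.0228, 1, 0.016, 0.053, -0.001, -0.0, -0.0, 0.0228, 1, 0.023, 0.051, -0.001, -0.0, -0.0, 0.0228, 1, 0.03, 0.046, -0.001, -0.0, -0.0, 0.0228, 1, 0.036, 0.042, -0.001, -0.0, -0.0, 0.0228, 1, 0.042, 0.036, -0.002, -0.0, -0.0, 0.0228, 1, 0.047, 0.03, -0.001, -0.0, -0.0, 0.0228, 1]
[0.05, 0.023, -0.001, -0.0, -0.0, 0.0228, 1, 0.054, 0.015, -0.001, -0.0, -0.0, 0.0228, 1, 0.055, 0.008, -0.001, -0.0, -0.0, 0.0228, 1]
```

Call:
jog_arm --moves '[0, 0.055, 0, 0, 0, 0.0228, 1, 0.008, 0.055, 0, 0, 0, 0.0228, 1, 0.016, 0.053, 0, 0, 0, 0.0228, 1, 0.023, 0.051, 0, 0, 0, 0.0228, 1, 0.03, 0.046, 0, 0, 0, 0.0228, 1, 0.036, 0.042, 0, 0, 0, 0.0228, 1, 0.042, 0.036, 0, 0, 0, 0.0228, 1, 0.047, 0.03, 0, 0, 0, 0.0228, 1]'

```text
time_s: 41.5
position: [0.4609, 0.0171, 0.1551]
tcp_rot: [-3.141, 0.001, 1.91]
contact_force: [-0.5, 0.4, 0.3]
finger_gap: 1.002
grasp_force: 0.0
```

Call:
jog_arm --moves '[0.05, 0.023, 0, 0, 0, 0.0228, 1, 0.054, 0.015, 0, 0, 0, 0.0228, 1, 0.055, 0.008, 0, 0, 0, 0.0228, 1, 0, 0, 0, 0, 0, 0, 1, 0, 0, 0, 0, 0, 0, 1, 0, 0, 0, 0, 0, 0, 1]'

```text
time_s: 42.1
position: [0.465, 0.065, 0.155]
tcp_rot: [-3.141, 0.001, 1.488]
contact_force: [-0.9, -0.2, 0.7]
finger_gap: 1.007
grasp_force: 0.0
```

```bash
cat >> plan.py <<'E'
def handle(c):
    im,D=get_image("wrist"); C=cloud(cam("wrist"),D)
    m=(C[...,2]>.106)&(C[...,2]<.124)&(abs(C[...,0]-c[0])<.04)&(abs(C[...,1]-c[1])<.06)
    print("handle",m.sum(),cv2.minAreaRect(C[m][:,:2].astype(np.float32)*1000))
E
python3 - <<'E'
from plan import *
st(); handle(w(0,.302)); print(w(0,.302))
sinks("wrist",w(0,.085),w(0,.02))
im,D=get_image("top"); C=cloud(cam("top"),D)
d=C[...,:2]-DB[0]; c,q=np.cos(DB[1]),np.sin(DB[1]); lx=c*d[...,0]+q*d[...,1]; ly=-q*d[...,0]+c*d[...,1]
m=(C[...,2]>.02)&(C[...,2]<.04)&(abs(lx)<.033)&(ly>0.005)&(ly<.16); print("sinks local y range",np.percentile(ly[m],[1,50,99]),np.percentile(lx[m],[1,50,99]),m.sum())
plan([(*w(0,.302),.12,85.4),(*w(0,.302),.055,85.4)],grip=1)
E
```

```text
t 42.1 [0.465 0.065 0.155] [-180.     0.    85.2] F [-0.9 -0.2  0.7] gap 85.6 gf 0.0
handle 2052 ((466.9997863769531, 98.90771484375), (58.54515838623047, 13.898493766784668), 84.48814392089844)
[0.46722008 0.09852722]
[ 0.44981691 -0.1177738 ] 2674 [ 443.7 -128.5] [69.2 72.6] 85.5
[ 0.44460398 -0.18256442] 833 [ 449.5 -143.1] [41.1 61.2] 89.5
sinks local y range [0.00592323 0.06290137 0.10614989] [-0.03181167 -0.00131816  0.02815366] 450
rows 4
[0.056, -0.001, 0.058, -0.0, 0.0001, -0.0004, 1, 0.056, -0.001, 0.059, -0.0, 0.0001, -0.0004, 1, -0.0, -0.0, 0.108, -0.0, -0.0, 0.0, 1, -0.0, -0.0, 0.108, -0.0, -0.0, 0.0, 1]
```

Call:
jog_arm --moves '[0.056, -0.001, 0.058, 0, 0, 0, 1, 0.056, -0.001, 0.059, 0, 0, 0, 1, 0, 0, 0.108, 0, 0, 0, 1, 0, 0, 0.106, 0, 0, 0, 1, 0, 0, 0, 0, 0, 0, 1, 0, 0, 0, 0, 0, 0, 1, 0, 0, 0, 0, 0, 0, -1, 0, 0, 0, 0, 0, 0, -1]' --grip_force 70

```text
time_s: 43.05
position: [0.4687, 0.0994, 0.0574]
tcp_rot: [3.139, 0.0, 1.485]
contact_force: [-0.3, -0.3, 0.4]
finger_gap: 0.692
grasp_force: 0.0
```

Call:
jog_arm --moves '[0, 0, 0, 0, 0, 0, -1, 0, 0, 0, 0, 0, 0, -1, 0, 0, 0, 0, 0, 0, -1, 0, 0, 0, 0, 0, 0, -1, 0, 0, 0, 0, 0, 0, -1, 0, 0, 0, 0, 0, 0, -1]'

```text
time_s: 43.65
position: [0.4673, 0.0994, 0.0562]
tcp_rot: [-3.141, 0.001, 1.486]
contact_force: [-1.8, -1.5, 6.7]
finger_gap: 0.155
grasp_force: 68.7
```

```bash
python3 - <<'E'
from plan import *
st(); z=sense()["position"][2]
plan([(*w(0,.302),z+.0075,85.4,.02),(*w(0,.02),z+.0072,85.4,.0205)],grip=-1)
E
```

```text
t 43.6 [0.4673 0.0994 0.0562] [-180.     0.    85.1] F [-1.8 -1.5  6.7] gap 13.2 gf 68.7
rows 15
[-0.003, 0.0, -0.025, -0.0001, 0.0001, -0.0007, -1, -0.067, 0.0, 0.0, 0.0, 0.0, -0.0, -1, -0.067, 0.0, 0.0, 0.0, 0.0, -0.0, -1, -0.067, 0.0, 0.0, 0.0, 0.0, -0.0, -1, -0.068, 0.0, 0.0, 0.0, 0.0, -0.0, -1, -0.067, 0.0, 0.0, 0.0, 0.0, -0.0, -1, -0.067, 0.0, 0.0, 0.0, 0.0, -0.0, -1, -0.067, 0.0, 0.001, 0.0, 0.0, -0.0, -1]
[-0.067, 0.0, -0.0, 0.0, 0.0, -0.0, -1, -0.067, 0.0, -0.0, 0.0, 0.0, -0.0, -1, -0.067, 0.0, -0.0, 0.0, 0.0, -0.0, -1, -0.068, 0.0, -0.0, 0.0, 0.0, -0.0, -1, -0.067, 0.0, -0.0, 0.0, 0.0, -0.0, -1, -0.067, 0.0, 0.0, 0.0, 0.0, -0.0, -1, -0.067, 0.0, 0.0, 0.0, 0.0, -0.0, -1]
```

Call:
jog_arm --moves '[-0.003, 0, -0.025, 0, 0, -0.0007, -1, -0.067, 0, 0, 0, 0, 0, -1, -0.067, 0, 0, 0, 0, 0, -1, -0.067, 0, 0, 0, 0, 0, -1, -0.067, 0, 0, 0, 0, 0, -1, -0.067, 0, 0, 0, 0, 0, -1, -0.067, 0, 0, 0, 0, 0, -1, -0.067, 0, 0, 0, 0, 0, -1]'

```text
time_s: 44.45
position: [0.4556, -0.0417, 0.0633]
tcp_rot: [3.142, -0.001, 1.491]
contact_force: [0.3, 1.7, -3.0]
finger_gap: 0.15
grasp_force: 68.3
```

Call:
jog_arm --moves '[-0.067, 0, 0, 0, 0, 0, -1, -0.067, 0, 0, 0, 0, 0, -1, -0.067, 0, 0, 0, 0, 0, -1, -0.067, 0, 0, 0, 0, 0, -1, 0, 0, 0, 0, 0, 0, -1, 0, 0, 0, 0, 0, 0, -1, 0, 0, 0, 0, 0, 0, -1]'

```text
time_s: 45.15
position: [0.4494, -0.1206, 0.0633]
tcp_rot: [-3.141, -0.0, 1.492]
contact_force: [0.5, -0.2, -2.1]
finger_gap: 0.157
grasp_force: 68.3
```

```bash
python3 - <<'E'
from plan import *
st(); z=sense()["position"][2]
plan([(*w(0,.045),.0615,85.4,.015)],grip=-1)
E
```

```text
t 45.1 [ 0.4494 -0.1206  0.0633] [-180.    -0.    85.5] F [ 0.5 -0.2 -2.1] gap 13.3 gf 68.3
rows 3
[-0.041, 0.0, 0.002, -0.0, -0.0, 0.0001, -1, -0.042, 0.0, 0.002, -0.0, -0.0, 0.0001, -1, -0.041, 0.001, 0.002, -0.0, -0.0, 0.0001, -1]
```

Call:
jog_arm --moves '[-0.041, 0, 0.002, 0, 0, 0, -1, -0.041, 0, 0.002, 0, 0, 0, -1, -0.041, 0, 0.002, 0, 0, 0, -1, 0, 0, 0, 0, 0, 0, -1, 0, 0, 0, 0, 0, 0, -1, 0, 0, 0, 0, 0, 0, -1, 0, 0, 0, 0, 0, 0, -1]'

```text
time_s: 45.85
position: [0.4462, -0.1586, 0.0614]
tcp_rot: [-3.141, 0.001, 1.49]
contact_force: [-0.4, 0.4, -2.9]
finger_gap: 0.152
grasp_force: 68.6
```

```bash
cat > chk.py <<'E'
from plan import *
st(); s=sense()["position"]; c,q=np.cos(DB[1]),np.sin(DB[1]); d=s[:2]-DB[0]; print("origin local",c*d[0]+q*d[1],-q*d[0]+c*d[1])
for n in("top","scene"):
    im,D=get_image(n); ci=cam(n); cv2.imwrite(f"pics/chk_{n}.png",im)
    im0=cv2.imread(f"pics/{n}0.png")
    ys=np.arange(-.32,.14,.01)
    P=lambda y:px(ci,[[*w(x,y),.03] for x in(-.02,-.01,0,.01,.02)]).round().astype(int)
    f=lambda I:[round(float(cv2.cvtColor(I,cv2.COLOR_BGR2GRAY)[P(y)[:,1],P(y)[:,0]].mean())) for y in ys]
    a,b=f(im0),f(im); print(n,[(round(float(y),2),p,r) for y,p,r in zip(ys,a,b)])
E
python3 chk.py
```

```text
t 45.9 [ 0.4462 -0.1586  0.0614] [-180.     0.    85.4] F [-0.4  0.4 -2.9] gap 12.9 gf 68.6
origin local -0.0003775840671843677 0.044018063184935764
top [(-0.32, 119, 128), (-0.31, 97, 105), (-0.3, 116, 125), (-0.29, 115, 124), (-0.28, 115, 124), (-0.27, 116, 112), (-0.26, 116, 115), (-0.25, 117, 115), (-0.24, 116, 117), (-0.23, 117, 116), (-0.22, 117, 115), (-0.21, 117, 116), (-0.2, 118, 116), (-0.19, 118, 117), (-0.18, 118, 116), (-0.17, 111, 108), (-0.16, 27, 41), (-0.15, 24, 24), (-0.14, 27, 37), (-0.13, 21, 23), (-0.12, 16, 50), (-0.11, 5, 51), (-0.1, 73, 35), (-0.09, 69, 40), (-0.08, 70, 41), (-0.07, 72, 43), (-0.06, 29, 43), (-0.05, 38, 43), (-0.04, 22, 43), (-0.03, 69, 40), (-0.02, 72, 50), (-0.01, 73, 52), (0.0, 59, 38), (0.01, 146, 26), (0.02, 145, 6), (0.03, 144, 9), (0.04, 145, 10), (0.05, 144, 27), (0.06, 145, 80), (0.07, 145, 80), (0.08, 144, 114), (0.09, 145, 124), (0.1, 145, 137), (0.11, 144, 129), (0.12, 144, 155), (0.13, 90, 95)]
scene [(-0.32, 202, 214), (-0.31, 201, 212), (-0.3, 200, 211), (-0.29, 200, 210), (-0.28, 211, 221), (-0.27, 220, 226), (-0.26, 220, 224), (-0.25, 215, 223), (-0.24, 181, 223), (-0.23, 170, 223), (-0.22, 158, 223), (-0.21, 191, 223), (-0.2, 213, 223), (-0.19, 194, 213), (-0.18, 83, 87), (-0.17, 51, 59), (-0.16, 33, 43), (-0.15, 30, 33), (-0.14, 29, 34), (-0.13, 18, 17), (-0.12, 19, 21), (-0.11, 122, 106), (-0.1, 136, 119), (-0.09, 112, 95), (-0.08, 82, 72), (-0.07, 79, 67), (-0.06, 62, 56), (-0.05, 38, 37), (-0.04, 109, 97), (-0.03, 137, 132), (-0.02, 137, 95), (-0.01, 113, 78), (0.0, 127, 109), (0.01, 130, 110), (0.02, 138, 120), (0.03, 227, 130), (0.04, 227, 116), (0.05, 227, 112), (0.06, 227, 115), (0.07, 226, 134), (0.08, 226, 178), (0.09, 226, 183), (0.1, 225, 171), (0.11, 225, 84), (0.12, 225, 136), (0.13, 225, 213)]
```

All four sinks are through: the train's front edge shows under the cover at about y=-0.27, which fits the toe at -0.07. I'll draw the shoe out and park it.

Call:
jog_arm --moves '[0, 0, 0, 0, 0, 0, -1, 0, 0, 0, 0, 0, 0, -1, 0.09, 0, -0.001, 0, 0, 0, -1, 0.13, 0, -0.001, 0, 0, 0, -1, 0.13, 0, -0.002, 0, 0, 0, -1, 0.13, 0, -0.001, 0, 0, 0, -1, 0.13, 0, -0.001, 0, 0, 0, -1, 0.13, 0, -0.001, 0, 0, 0, -1]'

```text
time_s: 46.75
position: [0.4644, 0.0639, 0.0638]
tcp_rot: [3.141, 0.001, 1.49]
contact_force: [0.8, 0.7, -1.9]
finger_gap: 0.155
grasp_force: 68.5
```

Call:
jog_arm --moves '[0.12, 0, 0, 0, 0, 0, -1, 0, 0, 0, 0, 0, 0, -1, 0, 0, 0, 0, 0, 0, -1, 0, 0, 0, 0, 0, 0, -1, 0, 0, 0, 0, 0, 0, -1]'

```text
time_s: 47.25
position: [0.4673, 0.097, 0.0634]
tcp_rot: [-3.141, 0.001, 1.488]
contact_force: [0.4, -0.6, -3.0]
finger_gap: 0.159
grasp_force: 68.5
```

```bash
python3 - <<'E'
from plan import *
st(); 
plan([(*w(0,.302),.0562,85.4,.02)],grip=-1)
E
```

```text
t 47.2 [0.4673 0.097  0.0634] [-180.     0.    85.2] F [ 0.4 -0.6 -3. ] gap 13.5 gf 68.5
rows 1
[0.005, -0.001, 0.024, -0.0, 0.0001, -0.0005, -1]
```

Call:
jog_arm --moves '[0.005, -0.001, 0.024, 0, 0, 0, -1, 0, 0, 0, 0, 0, 0, -1, 0, 0, 0, 0, 0, 0, -1, 0, 0, 0, 0, 0, 0, 1, 0, 0, 0, 0, 0, 0, 1, 0, 0, 0, 0, 0, 0, 1, 0, 0, 0, 0, 0, 0, 1, 0, 0, -0.06, 0, 0, 0, 1]'

```text
time_s: 48.05
position: [0.4652, 0.0999, 0.073]
tcp_rot: [-3.138, 0.0, 1.491]
contact_force: [0.4, 0.7, -0.8]
finger_gap: 0.98
grasp_force: 0.0
```

Call:
jog_arm --moves '[0, 0, -0.13, 0, 0, 0, 1, 0, 0, -0.13, 0, 0, 0, 1, 0, 0, -0.13, 0, 0, 0, 1, 0, 0, 0, 0, 0, 0, 1, 0, 0, 0, 0, 0, 0, 1]'

```text
time_s: 48.55
position: [0.4676, 0.0998, 0.1919]
tcp_rot: [3.14, 0.002, 1.49]
contact_force: [-1.1, 0.1, -1.1]
finger_gap: 1.003
grasp_force: 0.0
```

```bash
python3 - <<'E'
from plan import *
st(); handle(w(0,.302))
a=w(.078,-.125); plan([(*a,.18,85.4),(*a,.09,85.4)],grip=-1)
E
```

```text
t 48.5 [0.4676 0.0998 0.1919] [1.799e+02 1.000e-01 8.530e+01] F [-1.1  0.1 -1.1] gap 85.2 gf 0.0
handle 1361 ((465.56732177734375, 99.60070037841797), (58.970558166503906, 13.720449447631836), 85.800048828125)
rows 14
[-0.13, 0.024, 0.003, -0.0, 0.0, -0.0, -1, -0.129, 0.024, 0.004, -0.0, 0.0, -0.0, -1, -0.13, 0.024, 0.003, -0.0, 0.0, -0.0, -1, -0.13, 0.024, 0.004, -0.0, 0.0, -0.0, -1, -0.13, 0.024, 0.003, -0.0, 0.0, -0.0, -1, -0.129, 0.023, 0.004, -0.0, 0.0, -0.0, -1, -0.13, 0.024, 0.003, -0.0, 0.0, -0.0, -1, -0.13, 0.024, 0.004, -0.0, 0.0, -0.0, -1]
[-0.13, 0.024, 0.003, -0.0, 0.0, -0.0, -1, -0.129, 0.024, 0.003, -0.0, 0.0, -0.0, -1, -0.13, 0.024, 0.004, -0.0, 0.0, -0.0, -1, 0.0, 0.0, 0.1, -0.0, 0.0001, -0.0, -1, 0.0, 0.0, 0.1, -0.0, 0.0001, -0.0, -1, 0.0, 0.0, 0.1, -0.0, 0.0001, -0.0, -1]
```

Call:
jog_arm --moves '[-0.13, 0.024, 0.003, 0, 0, 0, -1, -0.13, 0.024, 0.003, 0, 0, 0, -1, -0.13, 0.024, 0.003, 0, 0, 0, -1, -0.13, 0.024, 0.003, 0, 0, 0, -1, -0.13, 0.024, 0.003, 0, 0, 0, -1, -0.13, 0.024, 0.003, 0, 0, 0, -1, -0.13, 0.024, 0.003, 0, 0, 0, -1, -0.13, 0.024, 0.003, 0, 0, 0, -1]'

```text
time_s: 49.4
position: [0.4983, -0.2163, 0.1816]
tcp_rot: [-3.138, -0.002, 1.491]
contact_force: [-0.2, -0.2, -0.1]
finger_gap: -0.002
grasp_force: 0.0
```

Call:
jog_arm --moves '[-0.13, 0.024, 0.003, 0, 0, 0, -1, -0.13, 0.024, 0.003, 0, 0, 0, -1, -0.13, 0.024, 0.003, 0, 0, 0, -1, 0, 0, 0.1, 0, 0, 0, -1, 0, 0, 0.1, 0, 0, 0, -1, 0, 0, 0.1, 0, 0, 0, -1, 0, 0, 0, 0, 0, 0, -1, 0, 0, 0, 0, 0, 0, -1]'

```text
time_s: 50.2
position: [0.511, -0.3326, 0.09]
tcp_rot: [-3.139, -0.003, 1.491]
contact_force: [-0.8, 0.4, 0.7]
finger_gap: 0.003
grasp_force: 0.0
```

```bash
python3 - <<'E'
from plan import *
st()
plan([(*w(.078,-.125),.09,85.4),(*w(-.0135,-.125),.09,85.4,.0155)],grip=-1)
E
```

```text
t 50.2 [ 0.511  -0.3326  0.09  ] [-179.9   -0.2   85.5] F [-0.8  0.4  0.7] gap 0.2 gf 0.0
rows 7
[-0.002, -0.001, -0.0, -0.0004, -0.0004, 0.0001, -1, -0.0, -0.051, -0.0, 0.0, -0.0, 0.0, -1, -0.0, -0.051, -0.0, 0.0, -0.0, 0.0, -1, -0.0, -0.05, -0.0, 0.0, -0.0, 0.0, -1, -0.0, -0.051, -0.0, 0.0, -0.0, 0.0, -1, -0.0, -0.051, -0.0, 0.0, -0.0, 0.0, -1, -0.0, -0.051, -0.0, 0.0, -0.0, 0.0, -1]
```

Next is the push to off, then back off in +x, rise and check the ball position numerically.

Call:
jog_arm --moves '[0, -0.051, 0, 0, 0, 0, -1, 0, -0.051, 0, 0, 0, 0, -1, 0, -0.051, 0, 0, 0, 0, -1, 0, -0.051, 0, 0, 0, 0, -1, 0, -0.051, 0, 0, 0, 0, -1, 0, -0.051, 0, 0, 0, 0, -1, 0, 0, 0, 0, 0, 0, -1, 0, 0, 0, 0, 0, 0, -1]'

```text
time_s: 51.0
position: [0.4285, -0.3267, 0.0949]
tcp_rot: [3.124, 0.004, 1.493]
contact_force: [14.9, -2.1, -7.8]
finger_gap: 0.004
grasp_force: 7.7
```

Call:
jog_arm --moves '[0, 0.08, 0, 0, 0, 0, -1, 0, 0.1, 0, 0, 0, 0, -1, 0, 0, -0.12, 0, 0, 0, -1, 0, 0, -0.12, 0, 0, 0, -1, 0, 0, -0.12, 0, 0, 0, -1, 0.13, 0, 0, 0, 0, 0, 1, 0.13, 0, 0, 0, 0, 0, 1, 0.13, 0, 0, 0, 0, 0, 1]'

```text
time_s: 51.8
position: [0.4844, -0.2125, 0.2014]
tcp_rot: [3.139, 0.002, 1.491]
contact_force: [0.9, 0.3, 0.1]
finger_gap: 0.501
grasp_force: 0.0
```

Call:
jog_arm --moves '[0.13, 0, 0, 0, 0, 0, 1, 0.13, 0, 0, 0, 0, 0, 1, 0.13, 0, 0, 0, 0, 0, 1, 0.13, 0, 0, 0, 0, 0, 1, 0.13, 0, 0, 0, 0, 0, 1, 0, 0, 0, 0, 0, 0, 1]'

```text
time_s: 52.4
position: [0.4998, -0.012, 0.2015]
tcp_rot: [3.139, -0.0, 1.502]
contact_force: [0.4, -0.4, 0.7]
finger_gap: 0.997
grasp_force: 0.0
```

```bash
python3 - <<'E'
from plan import *
st()
im,D=get_image("top"); C=cloud(cam("top"),D); cv2.imwrite("pics/t9.png",im)
d=C[...,:2]-DB[0]; c,q=np.cos(DB[1]),np.sin(DB[1]); lx=c*d[...,0]+q*d[...,1]; ly=-q*d[...,0]+c*d[...,1]
m=(C[...,2]>.11)&(C[...,2]<.16)&(abs(lx)<.07)&(abs(ly+.125)<.04); print("ball",m.sum(),np.median(lx[m]),np.median(ly[m]),np.median(C[m][:,2]))
plan([(*w(0,.302),.16,85.4),(*w(0,.302),.12,85.4)],grip=1)
E
```

```text
t 52.4 [ 0.4998 -0.012   0.2015] [179.8  -0.   86. ] F [ 0.4 -0.4  0.7] gap 84.7 gf 0.0
ball 106 -0.03249176522777861 -0.1202069045069893 0.13990318320773332
rows 5
[0.093, -0.034, 0.034, 0.0001, 0.0001, 0.0003, 1, 0.093, -0.034, 0.034, 0.0001, 0.0001, 0.0003, 1, 0.093, -0.035, 0.034, 0.0001, 0.0001, 0.0003, 1, 0.093, -0.034, 0.035, 0.0001, 0.0001, 0.0003, 1, -0.0, -0.0, 0.133, 0.0, -0.0002, -0.0, 1]
```

Call:
jog_arm --moves '[0.093, -0.034, 0.034, 0, 0, 0, 1, 0.093, -0.034, 0.034, 0, 0, 0, 1, 0.093, -0.035, 0.034, 0, 0, 0, 1, 0.093, -0.034, 0.034, 0, 0, 0, 1, 0, 0, 0.1, 0, 0, 0, 1, 0, 0, 0, 0, 0, 0, 1, 0, 0, 0, 0, 0, 0, 1, 0, 0, 0, 0, 0, 0, 1]'

```text
time_s: 53.25
position: [0.4682, 0.0939, 0.1301]
tcp_rot: [3.14, -0.0, 1.488]
contact_force: [0.1, 0.1, -0.3]
finger_gap: 0.999
grasp_force: 0.0
```

```bash
python3 - <<'E'
from plan import *
st(); 
plan([(.4667,.0992,.055,85.6)],grip=1)
E
```

```text
t 53.2 [0.4682 0.0939 0.1301] [179.9  -0.   85.3] F [ 0.1  0.1 -0.3] gap 84.9 gf 0.0
rows 2
[0.009, -0.003, 0.125, 0.0001, -0.0, -0.0004, 1, 0.008, -0.004, 0.125, 0.0001, -0.0, -0.0004, 1]
```

Call:
jog_arm --moves '[0.009, -0.003, 0.085, 0, 0, -0.0004, 1, 0.008, -0.003, 0.085, 0, 0, -0.0004, 1, 0, 0, 0.08, 0, 0, 0, 1, 0, 0, 0, 0, 0, 0, 1, 0, 0, 0, 0, 0, 0, 1, 0, 0, 0, 0, 0, 0, -1, 0, 0, 0, 0, 0, 0, -1, 0, 0, 0, 0, 0, 0, -1]' --grip_force 70

```text
time_s: 54.05
position: [0.4664, 0.0998, 0.0547]
tcp_rot: [3.14, 0.001, 1.495]
contact_force: [0.6, 0.4, -0.5]
finger_gap: 0.512
grasp_force: 0.0
```

Call:
jog_arm --moves '[0, 0, 0, 0, 0, 0, -1, 0, 0, 0, 0, 0, 0, -1, 0, 0, 0, 0, 0, 0, -1, 0, 0, 0, 0, 0, 0, -1, 0, 0, 0, 0, 0, 0, -1]'

```text
time_s: 54.55
position: [0.4657, 0.0999, 0.0539]
tcp_rot: [3.141, 0.0, 1.495]
contact_force: [-0.2, -0.4, 4.1]
finger_gap: 0.157
grasp_force: 70.1
```

```bash
python3 - <<'E'
from plan import *
st()
# peg measurement from initial top + wrist (w9 pose cam not saved): top depth
D=np.load("pics/top0.npy"); C=cloud(cam("top"),D)
m=(C[...,2]>.095)&(C[...,2]<.135)&(abs(C[...,0]-.58)<.09)&(abs(C[...,1]-.42)<.04)
P=C[m]; print(m.sum()); 
for lo in np.arange(.5,.66,.01):
    k=(P[:,0]>lo)&(P[:,0]<lo+.01)
    if k.any(): print(round(lo,2),k.sum(),np.median(P[k],0).round(4),np.ptp(P[k][:,1]).round(3))
E
```

```text
t 54.5 [0.4657 0.0999 0.0539] [180.    0.   85.7] F [-0.2 -0.4  4.1] gap 13.4 gf 70.1
293
0.52 9 [0.5286 0.423  0.1216] 0.01
0.53 19 [0.5348 0.4218 0.1181] 0.009
0.54 16 [0.5456 0.422  0.1154] 0.009
0.55 18 [0.5543 0.4203 0.1145] 0.011
0.56 18 [0.5655 0.4205 0.1137] 0.01
0.57 16 [0.5744 0.4185 0.1147] 0.009
0.58 18 [0.5855 0.4188 0.1144] 0.011
0.59 17 [0.5953 0.4165 0.1142] 0.009
0.6 18 [0.6051 0.4167 0.1143] 0.01
0.61 34 [0.6184 0.4126 0.1149] 0.026
0.62 62 [0.6248 0.413  0.1179] 0.03
0.63 48 [0.634  0.4127 0.1173] 0.031
```

```bash
python3 - <<'E'
from plan import *
plan([(.4657,.0999,.17,85.5),(.49,.424,.17,85.3)],grip=-1)
ci=cam("wrist"); s=sense(); Rt=R.from_euler('xyz',s["tcp_rot"]); tc=Rt.inv().apply(ci[2]-s["position"]); Mc=Rt.inv().as_matrix()@ci[3]
R9=R.from_euler('xyz',[np.pi-.0005,.001,1.703]); c9=(ci[0],ci[1],np.array([.4323,.3891,.1639])+R9.apply(tc),R9.as_matrix()@Mc)
for u,v,z in((449,202,.121),(535,217,.110),(500,211,.110),(430,112,.012),(533,135,.012),(484,253,.012),(388,229,.012)): print((u,v),atz(c9,u,v,z).round(4))
E
```

```text
rows 12
[-0.0, -0.0, -0.129, 0.0, 0.0, 0.0002, -1, -0.0, -0.0, -0.129, 0.0, 0.0, 0.0002, -1, -0.0, -0.0, -0.129, 0.0, 0.0, 0.0002, -1, 0.12, -0.001, -0.0, 0.0, 0.0, 0.0, -1, 0.121, -0.0, -0.0, 0.0, 0.0, 0.0, -1, 0.12, -0.001, -0.0, 0.0, 0.0, 0.0, -1, 0.12, -0.0, -0.0, 0.0, 0.0, 0.0, -1, 0.121, -0.001, -0.0, 0.0, 0.0, 0.0, -1]
[0.12, -0.0, -0.0, 0.0, 0.0, 0.0, -1, 0.12, -0.001, -0.0, 0.0, 0.0, 0.0, -1, 0.121, -0.0, -0.0, 0.0, 0.0, 0.0, -1, 0.12, -0.001, -0.0, 0.0, 0.0, 0.0, -1]
(449, 202) [0.531  0.4254 0.121 ]
(535, 217) [0.5958 0.4206 0.11  ]
(500, 211) [0.5717 0.4216 0.11  ]
(430, 112) [0.5487 0.4814 0.012 ]
(533, 135) [0.6444 0.4738 0.012 ]
(484, 253) [0.6371 0.3574 0.012 ]
(388, 229) [0.5367 0.3696 0.012 ]
```

Call:
jog_arm --moves '[0, 0, -0.129, 0, 0, 0.0002, -1, 0, 0, -0.129, 0, 0, 0.0002, -1, 0, 0, -0.129, 0, 0, 0.0002, -1, 0.12, 0, 0, 0, 0, 0, -1, 0.12, 0, 0, 0, 0, 0, -1, 0.12, 0, 0, 0, 0, 0, -1, 0.12, 0, 0, 0, 0, 0, -1, 0.12, 0, 0, 0, 0, 0, -1]'

```text
time_s: 55.35
position: [0.4793, 0.2802, 0.1686]
tcp_rot: [-3.14, 0.001, 1.491]
contact_force: [-0.2, -0.7, -2.6]
finger_gap: 0.157
grasp_force: 70.0
```

Call:
jog_arm --moves '[0.12, 0, 0, 0, 0, 0, -1, 0.12, 0, 0, 0, 0, 0, -1, 0.12, 0, 0, 0, 0, 0, -1, 0.12, 0, 0, 0, 0, 0, -1, 0, 0, 0, 0, 0, 0, -1, 0, 0, 0, 0, 0, 0, -1, 0, 0, 0, 0, 0, 0, -1, 0, 0, 0, 0, 0, 0, -1]'

```text
time_s: 56.15
position: [0.492, 0.4211, 0.1694]
tcp_rot: [3.141, 0.002, 1.489]
contact_force: [0.2, -0.4, -2.7]
finger_gap: 0.154
grasp_force: 70.0
```

```bash
cat > pegm.py <<'E'
from plan import *
st()
im,D=get_image("wrist"); C=cloud(cam("wrist"),D)
m=(C[...,2]>.1)&(C[...,2]<.13)&(C[...,0]>.515)&(C[...,0]<.61)&(abs(C[...,1]-.42)<.03); P=C[m]; print(m.sum())
for lo in np.arange(.51,.61,.015):
    k=(P[:,0]>lo)&(P[:,0]<lo+.015)
    if k.any(): print(round(lo,3),k.sum(),np.median(P[k],0).round(4),np.ptp(P[k][:,1]).round(3))
PS=(np.array([.5917,.4206]),np.radians(-4.6))
a=w(-.098,0,PS); print(a,w(-.015,0,PS))
plan([(*a,.1275,85.4)],grip=-1)
E
python3 pegm.py
```

```text
t 56.1 [0.492  0.4211 0.1694] [1.80e+02 1.00e-01 8.53e+01] F [ 0.2 -0.4 -2.7] gap 13.1 gf 70.0
1810
0.51 38 [0.5167 0.4177 0.1296] 0.053
0.525 276 [0.5327 0.4268 0.1206] 0.01
0.54 313 [0.5476 0.4253 0.1148] 0.01
0.555 315 [0.5626 0.4239 0.1146] 0.011
0.57 332 [0.5774 0.4226 0.1147] 0.011
0.585 332 [0.5923 0.4211 0.1147] 0.01
0.6 204 [0.6049 0.4198 0.1147] 0.01
[0.49401567 0.42845949] [0.57674832 0.42180298]
rows 2
[0.012, 0.002, 0.07, 0.0, 0.0001, -0.0001, -1, 0.013, 0.002, 0.07, 0.0, 0.0001, -0.0001, -1]
```

Call:
jog_arm --moves '[0.014, 0.003, 0.07, 0, 0, 0, -1, 0.014, 0.003, 0.07, 0, 0, 0, -1, 0, 0, 0, 0, 0, 0, -1, 0, 0, 0, 0, 0, 0, -1, 0, 0, 0, 0, 0, 0, -1, 0, 0, 0, 0, 0, 0, -1]'

```text
time_s: 56.8
position: [0.494, 0.4316, 0.1288]
tcp_rot: [3.141, -0.001, 1.491]
contact_force: [0.2, 0.5, -2.5]
finger_gap: 0.153
grasp_force: 69.9
```

```bash
python3 - <<'E'
from plan import *
st()
plan([(.494,.4297,.127,85,.01),(.577,.4227,.127,85,.012)],grip=-1)
E
```

```text
t 56.8 [0.494  0.4316 0.1288] [ 1.799e+02 -1.000e-01  8.540e+01] F [ 0.2  0.5 -2.5] gap 13.0 gf 69.9
rows 8
[-0.006, 0.0, 0.006, 0.0002, -0.0002, 0.0012, -1, 0.0, 0.04, -0.0, -0.0, 0.0, 0.0, -1, 0.0, 0.039, -0.0, -0.0, 0.0, 0.0, -1, 0.0, 0.04, -0.0, -0.0, 0.0, 0.0, -1, 0.0, 0.04, -0.0, -0.0, 0.0, 0.0, -1, 0.0, 0.04, -0.0, -0.0, 0.0, 0.0, -1, 0.0, 0.039, -0.0, -0.0, 0.0, 0.0, -1, 0.001, 0.04, -0.0, -0.0, 0.0, 0.0, -1]
```

Call:
jog_arm --moves '[-0.006, 0, 0.006, 0, 0, 0.0012, -1, 0, 0.04, 0, 0, 0, 0, -1, 0, 0.04, 0, 0, 0, 0, -1, 0, 0.03, 0, 0, 0, 0, -1, 0, 0, 0, 0, 0, 0, -1]'

```text
time_s: 57.3
position: [0.5291, 0.4254, 0.1255]
tcp_rot: [3.141, 0.0, 1.48]
contact_force: [0.4, 0.0, -1.9]
finger_gap: 0.151
grasp_force: 70.0
```

Call:
jog_arm --moves '[0, 0.04, 0, 0, 0, 0, -1, 0, 0.04, 0, 0, 0, 0, -1, 0, 0.04, 0, 0, 0, 0, -1, 0, 0.04, 0, 0, 0, 0, -1, 0, 0, 0, 0, 0, 0, -1, 0, 0, 0, 0, 0, 0, -1, 0, 0, 0, 0, 0, 0, -1]'

```text
time_s: 58.0
position: [0.5733, 0.4229, 0.1259]
tcp_rot: [-3.141, -0.0, 1.485]
contact_force: [-0.4, 0.7, -2.8]
finger_gap: 0.157
grasp_force: 70.0
```

```bash
python3 - <<'E'
from plan import *
st()
plan([(.577,.4227,.127,85,.01),(.577,.4227,.1135,85,.005)],grip=-1)
E
```

```text
t 58.0 [0.5733 0.4229 0.1259] [-180.    -0.    85.1] F [-0.4  0.7 -2.8] gap 13.3 gf 70.0
rows 4
[0.0, 0.012, -0.004, -0.0001, -0.0, 0.0002, -1, 0.0, 0.0, 0.015, -0.0, -0.0, 0.0, -1, 0.0, 0.0, 0.015, -0.0, -0.0, 0.0, -1, 0.0, 0.0, 0.015, -0.0, -0.0, 0.0, -1]
```

Call:
jog_arm --moves '[0, 0.01, 0.01, 0, 0, 0, -1, 0, 0, 0.015, 0, 0, 0, -1, 0, 0, 0.015, 0, 0, 0, -1, 0, 0, 0.01, 0, 0, 0, -1, 0, 0, 0, 0, 0, 0, -1, 0, 0, 0, 0, 0, 0, -1]'

```text
time_s: 58.6
position: [0.577, 0.4221, 0.1109]
tcp_rot: [-3.141, 0.0, 1.484]
contact_force: [-0.5, -0.7, -1.7]
finger_gap: 0.156
grasp_force: 70.3
```

Call:
jog_arm --moves '[0, 0, 0.004, 0, 0, 0, -1, 0, 0, 0, 0, 0, 0, -1, 0, 0, 0, 0, 0, 0, -1]'

```text
time_s: 58.9
position: [0.577, 0.4222, 0.1107]
tcp_rot: [3.141, 0.0, 1.484]
contact_force: [-2.4, -3.0, 6.1]
finger_gap: 0.154
grasp_force: 71.2
```

The shoe rests on the peg (Fz went from -2 to +6 N). I'll release and rise.

Call:
jog_arm --moves '[0, 0, -0.003, 0, 0, 0, -1, 0, 0, 0, 0, 0, 0, -0.5, 0, 0, 0, 0, 0, 0, -0.3, 0, 0, 0, 0, 0, 0, 0, 0, 0, 0, 0, 0, 0, 0.3, 0, 0, 0, 0, 0, 0, 0.3, 0, 0, -0.05, 0, 0, 0, 0.3, 0, 0, -0.1, 0, 0, 0, 0.3]'

```text
time_s: 59.7
position: [0.5764, 0.4209, 0.1543]
tcp_rot: [-3.138, 0.003, 1.484]
contact_force: [1.6, -0.4, -0.3]
finger_gap: 0.65
grasp_force: 0.0
```

Call:
jog_arm --moves '[0, 0, -0.12, 0, 0, 0, 0.3, 0, 0, -0.12, 0, 0, 0, 0.3, -0.1, -0.08, -0.05, 0, 0, 0, 0.3, -0.1, -0.08, 0, 0, 0, 0, 0.3, -0.1, -0.08, 0, 0, 0, 0, 0.3, -0.1, -0.08, 0, 0, 0, 0, 0.3, 0, 0, 0, 0, 0, 0, 0.3, 0, 0, 0, 0, 0, 0, 0.3]'

```text
time_s: 60.5
position: [0.4719, 0.3101, 0.2439]
tcp_rot: [3.138, 0.001, 1.482]
contact_force: [0.4, 0.6, 0.6]
finger_gap: 0.649
grasp_force: 0.0
```

Call:
jog_arm --moves '[-0.1, -0.05, 0, 0, 0, 0, 0.3, -0.1, -0.05, 0, 0, 0, 0, 0.3, 0, 0, 0, 0, 0, 0, 0.3, 0, 0, 0, 0, 0, 0, 0.3, 0, 0, 0, 0, 0, 0, 0.3, 0, 0, 0, 0, 0, 0, 0.3, 0, 0, 0, 0, 0, 0, 0.3, 0, 0, 0, 0, 0, 0, 0.3]'

```text
time_s: 61.3
position: [0.4356, 0.2551, 0.2426]
tcp_rot: [-3.14, -0.002, 1.487]
contact_force: [-0.2, 0.1, 0.0]
finger_gap: 0.65
grasp_force: 0.0
```

```bash
cat > fin.py <<'E'
from plan import *
st()
c,q=np.cos(DB[1]),np.sin(DB[1])
for n in ("top","scene"):
    im,D=get_image(n); C=cloud(cam(n),D)
    m=(C[...,2]>.02)&(C[...,2]<.2)&(abs(C[...,0]-.577)<.035)&(abs(C[...,1]-.42)<.13)
    P=C[m]; print(n,m.sum())
    for lo in np.arange(.29,.52,.02):
        k=(P[:,1]>lo)&(P[:,1]<lo+.02)
        if k.sum()>3: print(round(lo,2),k.sum(),"x",np.median(P[k][:,0]).round(3),"z 10/50/95%",np.percentile(P[k][:,2],[10,50,95]).round(3))
    d=C[...,:2]-DB[0]; lx=c*d[...,0]+q*d[...,1]; ly=-q*d[...,0]+c*d[...,1]
    m=(C[...,2]>.11)&(C[...,2]<.16)&(abs(lx)<.07)&(abs(ly+.125)<.04); print("ball",m.sum(),np.median(lx[m]),np.median(C[m][:,2]))
    m=(abs(lx)<.04)&(ly>.005)&(ly<.12); print("infeed z",np.percentile(C[m][:,2],[5,50,99]))
    ci=cam(n); im0=cv2.imread(f"pics/{n}0.png"); g=cv2.cvtColor(im,cv2.COLOR_BGR2GRAY).astype(int)
    print("cover",[(round(float(y),3),int(np.mean([g[v,u] for u,v in px(ci,[[*w(x,y),.03] for x in(-.03,-.015,0,.015,.03)]).round().astype(int)]))) for y in np.arange(-.31,-.17,.01)])
E
python3 fin.py
```

```text
t 61.3 [0.4356 0.2551 0.2426] [-1.799e+02 -1.000e-01  8.520e+01] F [-0.2  0.1  0. ] gap 55.3 gf 0.0
top 1315
0.29 57 x 0.574 z 10/50/95% [0.064 0.071 0.077]
0.31 160 x 0.569 z 10/50/95% [0.07  0.073 0.077]
0.33 164 x 0.568 z 10/50/95% [0.069 0.073 0.077]
0.35 148 x 0.571 z 10/50/95% [0.069 0.073 0.077]
0.37 94 x 0.581 z 10/50/95% [0.07  0.072 0.078]
0.39 145 x 0.576 z 10/50/95% [0.072 0.144 0.174]
0.41 172 x 0.571 z 10/50/95% [0.081 0.117 0.174]
0.43 123 x 0.571 z 10/50/95% [0.072 0.121 0.174]
0.45 134 x 0.567 z 10/50/95% [0.074 0.092 0.098]
0.47 118 x 0.574 z 10/50/95% [0.09  0.095 0.099]
ball 108 -0.032179714077574605 0.13912673289372313
infeed z [0.00183744 0.00648585 0.01279466]
cover [(-0.31, 107), (-0.3, 128), (-0.29, 126), (-0.28, 126), (-0.27, 117), (-0.26, 120), (-0.25, 119), (-0.24, 119), (-0.23, 122), (-0.22, 118), (-0.21, 119), (-0.2, 121), (-0.19, 119), (-0.18, 120)]
scene 1904
0.31 134 x 0.568 z 10/50/95% [0.07  0.072 0.075]
0.33 144 x 0.565 z 10/50/95% [0.068 0.071 0.074]
0.35 152 x 0.566 z 10/50/95% [0.067 0.071 0.074]
0.37 141 x 0.566 z 10/50/95% [0.067 0.072 0.074]
0.39 267 x 0.568 z 10/50/95% [0.07  0.099 0.171]
0.41 288 x 0.57 z 10/50/95% [0.071 0.119 0.172]
0.43 302 x 0.572 z 10/50/95% [0.071 0.121 0.172]
0.45 233 x 0.573 z 10/50/95% [0.07  0.092 0.16 ]
0.47 234 x 0.573 z 10/50/95% [0.071 0.092 0.095]
0.49 6 x 0.567 z 10/50/95% [0.07  0.083 0.095]
ball 63 -0.033199746240204976 0.13352390340698517
infeed z [-0.78482398 -0.4985208   0.00844449]
cover [(-0.31, 223), (-0.3, 222), (-0.29, 223), (-0.28, 229), (-0.27, 236), (-0.26, 232), (-0.25, 209), (-0.24, 171), (-0.23, 152), (-0.22, 159), (-0.21, 204), (-0.2, 223), (-0.19, 217), (-0.18, 112)]
```

The shoe hangs level (foot top 0.073, handle top 0.172), the lever is off, the infeed is empty and the robot is clear, so I'll hand in.

```bash
python3 -c "
from rig import *
print(job_done())"
```

```text
the job is handed in; nothing more can be done
None
```

I handed the job in at about 61 s of the 210 s: all four sinks were pushed through with the shoe, the unit was switched on first and off again after the shoe came out, and the shoe hangs level on the peg; camera and force readings agreed with this, but the hand-in returned no verdict.

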